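# Reverse the slant arm and lay the agar tubes on it

### The job

The slant stand's arm sits on its pivot pin the wrong way round: lift it off the pin, turn it end for end and refit it fully home on the pin, with the blue notched cradle end in the fork. Then lay every red-capped agar tube that is out on the bench in a notch of the cradle, one to a notch and middle over the cradle, each with its cap towards the higher cheek so that it slopes. Leave the other things where they are.

Things in the scene. Friction and masses are not known exactly. Their poses are not given: they have to be found in the camera images.
- stand: Fixed grey stand, base plate 75 x 215 x 8 mm. Origin on the bench under the pivot pin, z up. A post carries a steel shoulder disc (48 mm across, top at z = 60 mm) and on it the upright pin, 12 mm diameter, 40 mm tall, its last 10 mm tapered. The fork stands 120 mm from the pin along the stand's +y.
- pin_seat (a point): Foot of the pivot pin, on the shoulder disc (60 mm above the bench). The bore's lower mouth lies here when the arm is fully home.
- fork (a point): Centre of the fork's floor, 120 mm from the pin along the stand's +y, 60 mm above the bench. Two prongs, 40 mm apart and 14 mm tall, stand either side; the arm's 20 mm bar lies between them, so the seated arm swings only about 5 degrees either way.
- slant_arm: Loose slant arm, 0.40 kg, 361 mm long, balanced within 10 mm of its bore. Origin at the bore's lower mouth, x along the bar to the cradle end, z up. Bar 20 mm wide, 18 mm tall, underside z = 0. Dark counterweight on the tail, x = -120 to -60 mm, up to z = 44 mm; tail ends at x = -145 mm. Starts on the pin the wrong way round: tail in the fork, cradle along the stand's -y.
- bore (a point): Lower mouth of the arm's bore (the arm's origin); the bore is 15 mm square and goes right through the boss.
- boss_top (a point): Top of the orange boss, 44 mm above the bore's lower mouth. The boss is 34 mm along the arm and 28 mm across: it can be gripped across the arm, or along it (23 mm free on the cradle side), with the fingertips over 24 mm above the bar's underside. The pin ends 4 mm below this when the arm is home.
- cradle_end (a point): Tip of the arm's cradle end, 216 mm from the bore. Blue cradle, x = 40 to 216 mm, 52 mm wide: deck top z = 22 mm, cheeks 4 mm thick at y = +24 and -24 mm. Slots 20 mm wide, flaring above, bottoms at z = 30 mm in the low cheek (+y) and 38 mm in the high one (-y); teeth up to z = 48 and 56 mm.
- notch1 (a point): Notch place 1 of the cradle, x = 62 mm in the arm's frame: where the middle of a tube's axis lies when it rests in the notch (42 mm above the bar's underside). A seated tube slopes up by 0.165 rad to the high cheek (the arm's -y).
- notch2 (a point): Notch place 2 of the cradle, x = 106 mm in the arm's frame: where the middle of a tube's axis lies when it rests in the notch (42 mm above the bar's underside). A seated tube slopes up by 0.165 rad to the high cheek (the arm's -y).
- notch3 (a point): Notch place 3 of the cradle, x = 150 mm in the arm's frame: where the middle of a tube's axis lies when it rests in the notch (42 mm above the bar's underside). A seated tube slopes up by 0.165 rad to the high cheek (the arm's -y).
- notch4 (a point): Notch place 4 of the cradle, x = 194 mm in the arm's frame: where the middle of a tube's axis lies when it rests in the notch (42 mm above the bar's underside). A seated tube slopes up by 0.165 rad to the high cheek (the arm's -y).
- tube1: Screw-cap culture tube of set agar, 30 g, 120 mm long, may be absent. Origin on its axis at mid-length, x along the axis to the cap. Clear body 16 mm diameter from x = -50 to +32 mm (grip its middle), red hexagonal cap 20 mm across flats from x = 32 to 60 mm, white hexagonal foot, same width, 10 mm long, at the other end. Lies level on the bench, axis 10 mm up.
- tube1_cap (a point): Middle of the cap's end face of tube1, 60 mm from its origin.
- tube2: Screw-cap culture tube of set agar, 30 g, 120 mm long, may be absent. Origin on its axis at mid-length, x along the axis to the cap. Clear body 16 mm diameter from x = -50 to +32 mm (grip its middle), red hexagonal cap 20 mm across flats from x = 32 to 60 mm, white hexagonal foot, same width, 10 mm long, at the other end. Lies level on the bench, axis 10 mm up.
- tube2_cap (a point): Middle of the cap's end face of tube2, 60 mm from its origin.
- tube3: Screw-cap culture tube of set agar, 30 g, 120 mm long, may be absent. Origin on its axis at mid-length, x along the axis to the cap. Clear body 16 mm diameter from x = -50 to +32 mm (grip its middle), red hexagonal cap 20 mm across flats from x = 32 to 60 mm, white hexagonal foot, same width, 10 mm long, at the other end. Lies level on the bench, axis 10 mm up.
- tube3_cap (a point): Middle of the cap's end face of tube3, 60 mm from its origin.
- tube4: Screw-cap culture tube of set agar, 30 g, 120 mm long, may be absent. Origin on its axis at mid-length, x along the axis to the cap. Clear body 16 mm diameter from x = -50 to +32 mm (grip its middle), red hexagonal cap 20 mm across flats from x = 32 to 60 mm, white hexagonal foot, same width, 10 mm long, at the other end. Lies level on the bench, axis 10 mm up.
- tube4_cap (a point): Middle of the cap's end face of tube4, 60 mm from its origin.
- beaker: Small glass beaker, 45 x 52 mm, bystander. Origin at its foot.
- dropper_bottle: White plastic dropper bottle, 41 x 83 mm, bystander. Origin at its foot.
- marker: White and blue marker pen, 14 x 130 mm, lying near the bench's front edge, bystander.
Mind the look-alikes: they are no part of the job. Leave any yellow look-alike of the stand alone.

How it is judged:
By the outcome, as a careful person would: the job done as asked, in the order asked, and still so for the second after the job is handed in, with the robot touching nothing.
Of tube1, tube2, tube3, tube4 only 3 to 4 are there at a start; the rules pass over those that are not, and their reading is None.
At some moment in a run one of tube1, tube2, tube3, tube4 may be knocked a few centimetres aside while the robot is not near it.
Once in a run the grip may slacken for a moment while it holds something.
It also fails if it takes over 208 s, if anything falls off the work surface, if the arm or the gripper's body presses on something with over 40 N, if the wrist force passes 120 N, or if a joint passes its speed limit or range.

### The arm

A 6-joint arm with a two-finger parallel gripper is mounted at the origin on a cart in front of the work surface, level with it; the furniture and walls round the work are solid. World frame = base frame: x ahead of the robot, y to its left, z up, the work surface at z = 0. Lengths are in m, angles in rad, forces in N, time in s.
With the tool pointing down it reaches from about 0.375 to 0.9 m from the base axis. Payload 3.1 kg.
Tool frame: the origin (TCP) lies midway between the tips of the shut fingers; the grasp point (between the pads) lies 19 mm behind it; y points along the fingers, x is the direction in which the jaws open and shut, and the axes are right-handed (so a half turn about y gives the same grasp; the last joint's range is limited). The gripper opens to 87 mm and grips with 3 to 60 N. Pads are 19 mm wide; open, the fingers measure 117 mm over their backs; the gripper's body (75 mm by 190 mm) begins 51 mm behind the grasp point.
Start: joints at [-1.435, 0.527, 1.433, -0, 1.181, -0.178], TCP at [0.193, -0.594, 0.223] pointing down, gripper open.
Joint ranges: [-3.08, 3.08], [-0.75, 2.2], [0.22, 2.44], [-1.43, 4.57], [0, 2.65], [-2.85, 2.85]. Speed limits (rad/s): [2.79, 2.79, 3.14, 3.14, 3.14, 3.14].

### API

Orientations are given as a unit quaternion [x, y, z, w].
In Python, from rig import * gives the robot as it stands.
- The arm moves only by the tool jog_arm, never from a script. Its argument "series" is a list of rows, each a list of 7 numbers: the shift along the tool's x, y, z in mm, then the turn, a rotation vector about the tool's x, y, z in rad, then the gripper's target within -1 to 1 (shut at 1, half-way at 0, fully open at -1). A call has 1 to 20 rows; each row is the pose to reach, as a shift and turn from the pose commanded when the call began, along the tool's axes at that moment; what a row does not reach only later rows make up. A row lasts 1/8 s, in which the tool goes at most 62.5 mm and 10.7 degrees, less where a joint would pass 70% of its speed; a pose out of reach is approached as far as the arm can. A call with a gripper value outside its range is refused whole. The fingers move at their own pace and stop on an object; "grip_force" is the grip in N (left out, the last holds). Time passes only in rows, so rows that repeat a pose let the fingers close. It gives the time, the measured TCP pose, the force and the opening at its end, in the units of the state.
- get_obs(): the state, without advancing time (a new reading comes with each control period).
- camera(name): name is "side" or "top"; returns a dict with "img" (400x640x3 uint8, red, green, blue), "depth" (400x640 float32, m along the optical axis (not along the pixel's ray), 0 where there is no reading), "camera_matrix" (3x3 intrinsics, pixels), "rvec" (rotation vector, rad) and "tvec" (3), from world to camera coordinates, as OpenCV has them. Camera axes: x right, y down, z forward; pixel columns grow to the right and rows downward; lengths in m; the calibration is good to about 2 mm. A picture is of the moment at which its call begins.
- hand_in(): hands the job in, once; it reports no verdict.
The state is a dict: "time": time; "q": joint angles; "joint_velocities": joint speeds; "joint_torque": joint torques, N m; "position": TCP position; "tool_rot": TCP orientation; "ft_force": force on the tool from outside, world axes, zero at the start; "moment": the same for the moment, N m; "grip_width": finger opening in m.
Only numpy, scipy, OpenCV 4.12 (cv2) and the standard library are available. Lean on these libraries where they do the work, as an engineer would, in place of code of your own. Each camera call takes 0.05 s, during which the arm holds its last target.

## Working session

There is one attempt and no reset: what is moved stays moved. The work goes in short steps, Python scripts to look and compute and a tool call to move; the robot and the scene stay as the last step left them, time stands still between calls to the robot, and variables do not carry over. Pictures are saved under pics/ and viewed, and the job is handed in when it is done.

Besides the shell and the picture viewer there is one more tool, called after "Emit:" by a JSON object that holds its "method" and its "body". jog_arm: Moves the arm, as the interface text tells. Its arguments: {"type":"object","properties":{"series":{"type":"array","items":{"type":"array","items":{"type":"number"}}},"grip_force":{"type":"number"}},"required":["series"]}

```bash
ls; mkdir -p pics; python3 - <<'E'
from rig import *
import cv2
print(get_obs())
for n in ("top","side"):
    c=camera(n); cv2.imwrite(f"pics/{n}0.png",c["img"][:,:,::-1]); print(n,c["camera_matrix"],c["rvec"],c["tvec"])
E
```

```text
pics
{'time': 0.0, 'q': array([-1.43547419e+00,  5.28499243e-01,  1.43389613e+00, -2.36746853e-05,
        1.18136126e+00, -1.78496029e-01]), 'joint_velocities': array([ 0.00098293,  0.00050717, -0.00093407, -0.00152213,  0.00026571,
        0.00068753]), 'joint_torque': array([ 6.29163223e-04, -4.40040779e+01, -1.76596177e+01,  6.33814163e-02,
        5.83352835e-02, -1.70624321e-04]), 'position': array([ 0.19285769, -0.59374066,  0.22155326]), 'tool_rot': array([-0.57144486,  0.41625646, -0.4151869 ,  0.57253924]), 'ft_force': array([ 0.76529549, -0.74120463,  0.40567646]), 'moment': array([-0.00996055, -0.00671292, -0.01059079]), 'grip_width': 0.08709139003729492}
top [[399.99718678   0.         330.03925313]
 [  0.         399.99718678 194.52250703]
 [  0.           0.           1.        ]] [ 2.10929592 -2.14462437  0.16636949] [0.0400179  0.57789756 1.1721907 ]
side [[484.15708812   0.         318.8831625 ]
 [  0.         484.15708812 207.43211138]
 [  0.           0.           1.        ]] [ 2.35366272  0.23086081 -0.09880849] [-5.43127853e-01 -9.77538383e-04  1.57577167e+00]
```

View pics/top0.png

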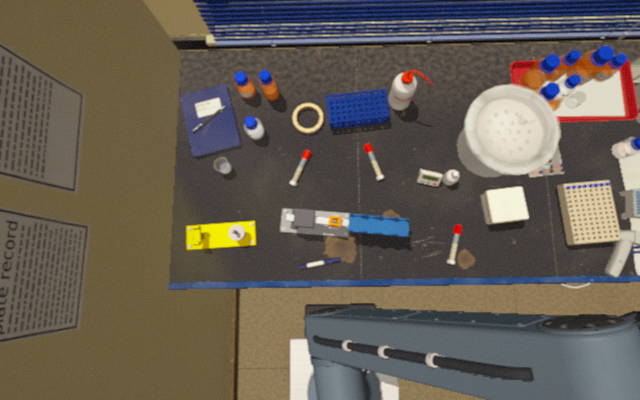

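View pics/side0.png

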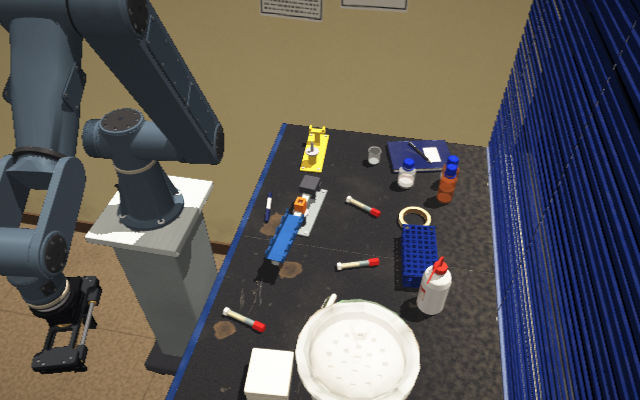

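```bash
cat > h.py <<'E'
import numpy as np, cv2
from rig import *
from scipy.spatial.transform import Rotation as R
def cam(n):
    c=camera(n); c["R"]=cv2.Rodrigues(np.array(c["rvec"],float))[0]; return c
def cloud(c):
    d=c["depth"]; K=c["camera_matrix"]; v,u=np.mgrid[:d.shape[0],:d.shape[1]]
    p=np.stack([(u-K[0,2])/K[0,0]*d,(v-K[1,2])/K[1,1]*d,d],-1)
    return (p-np.array(c["tvec"]).ravel())@c["R"]
def proj(c,P):
    q,_=cv2.projectPoints(np.array(P,float).reshape(-1,1,3),c["rvec"],c["tvec"],c["camera_matrix"],None); return q.reshape(-1,2)
def ray(c,u,v,z):
    K=c["camera_matrix"]; d=c["R"].T@np.array([(u-K[0,2])/K[0,0],(v-K[1,2])/K[1,1],1]); o=-c["R"].T@np.array(c["tvec"]).ravel()
    return o+d*(z-o[2])/d[2]
def crop(c,x0,y0,x1,y1,f,name):
    im=cv2.resize(c["img"][y0:y1,x0:x1,::-1],None,fx=f,fy=f,interpolation=cv2.INTER_CUBIC); cv2.imwrite("pics/"+name,im)
E
python3 - <<'E'
from h import *
c=cam("top"); s=cam("side")
np.savez("c0.npz",ti=c["img"],td=c["depth"],si=s["img"],sd=s["depth"])
crop(c,270,130,480,280,3.8,"t1.png")
crop(s,200,120,400,350,2.6,"s1.png")
for n,(u,v) in dict(cap1=(306,155),foot1=(293,184),cap2=(367,147),foot2=(380,179),cap3=(458,228),foot3=(452,261)).items():
    print(n,ray(c,u,v,.01), cloud(c)[v,u])
for n,(u,v,z) in dict(boss=(336,221,.104),cend=(409,227,.08),tail=(282,222,.068),yel=(237,232,.06),post=(282,210,.01)).items():
    print(n,ray(c,u,v,z), cloud(c)[v,u])
E
```

```text
cap1 [0.71527733 0.10607119 0.01      ] [0.7132059  0.10552732 0.01751566]
foot1 [0.62115134 0.14783851 0.01      ] [0.61810903 0.14622587 0.02521905]
cap2 [ 0.73801345 -0.09029324  0.01      ] [ 0.73589998 -0.08967778  0.01719103]
foot2 [ 0.63225987 -0.12817798  0.01      ] [ 0.63358808 -0.12891613  0.00363999]
cap3 [ 0.47304297 -0.3634587   0.01      ] [ 0.47236347 -0.36088999  0.01841325]
foot3 [ 0.37268173 -0.33827573  0.01      ] [ 0.37268126 -0.33457013  0.02299935]
boss [0.49142412 0.01377827 0.104     ] [0.49245882 0.01375798 0.09399001]
cend [ 0.47268689 -0.19954864  0.08      ] [ 0.47926688 -0.21373161  0.00284352]
tail [0.49487263 0.17445141 0.068     ] [0.50115037 0.18258351 0.00713194]
yel [0.46799046 0.31010553 0.06      ] [0.46650012 0.30551048 0.078649  ]
post [0.53862264 0.18238427 0.01      ] [ 0.54034169  0.18410632 -0.00287518]
```

View pics/t1.png

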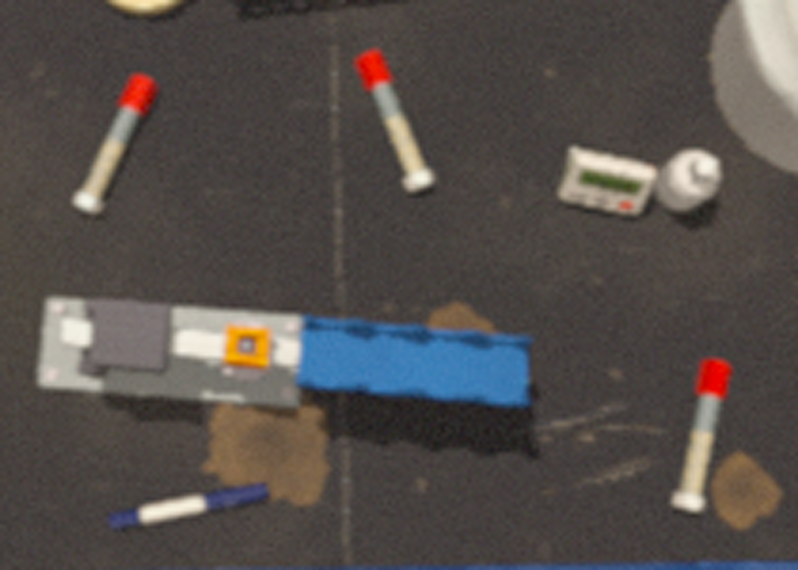

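View pics/s1.png

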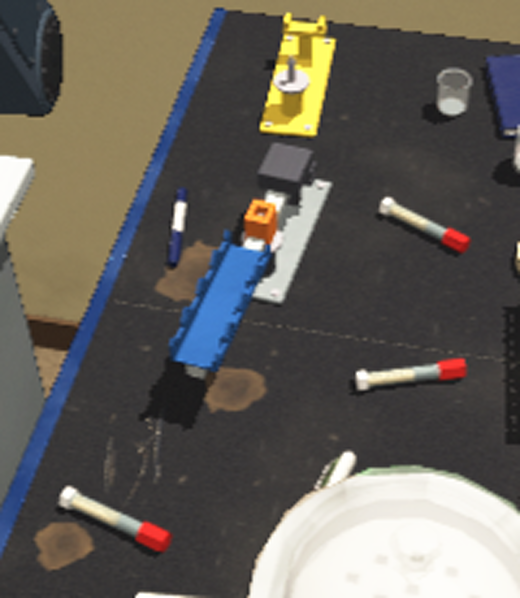

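```bash
cat >> h.py <<'E'
def blob(c,mask,box=None):
    m=mask.astype(np.uint8)
    if box: k=np.zeros_like(m); k[box[1]:box[3],box[0]:box[2]]=1; m&=k
    n,l,st,ce=cv2.connectedComponentsWithStats(m); return sorted([(int(st[i,4]),ce[i].round(2).tolist()) for i in range(1,n)],reverse=True)[:6],l
def hsv(c): return cv2.cvtColor(np.ascontiguousarray(c["img"]),cv2.COLOR_RGB2HSV).astype(int)
def tri(c,s,pu,pv):
    P=[np.array(k["camera_matrix"])@np.c_[k["R"],np.array(k["tvec"]).ravel()] for k in (c,s)]
    X=cv2.triangulatePoints(P[0],P[1],np.array(pu,float).reshape(2,1),np.array(pv,float).reshape(2,1)).ravel(); X=X[:3]/X[3]
    print("tri",X.round(4),"resid",(proj(c,X)-pu).round(2),(proj(s,X)-pv).round(2)); return X
def toolinfo():
    o=get_obs(); M=R.from_quat(o["tool_rot"]).as_matrix(); print("t",round(o["time"],2),"pos",o["position"].round(4),"grip",round(o["grip_width"],4),"F",o["ft_force"].round(1),"q",o["q"].round(3)); print("toolx",M[:,0].round(3),"y",M[:,1].round(3),"z",M[:,2].round(3)); return o,M
def red(c):
    h=hsv(c); return ((h[...,0]<8)|(h[...,0]>172))&(h[...,1]>170)&(h[...,2]>90)
E
python3 - <<'E'
from h import *
toolinfo()
c=cam("top"); s=cam("side"); P=cloud(c)
h=hsv(c); om=(h[...,0]>9)&(h[...,0]<22)&(h[...,1]>180)&(h[...,2]>120)
print(blob(c,om,(320,205,350,240))[0])
hs=hsv(s); os_=(hs[...,0]>9)&(hs[...,0]<22)&(hs[...,1]>180)&(hs[...,2]>120)
print(blob(s,os_,(280,180,320,230))[0])
bl=(h[...,0]>95)&(h[...,0]<112)&(h[...,1]>130)&(h[...,2]>60)
b,l=blob(c,bl,(330,190,420,250)); print(b)
i=np.argmax(np.bincount(l.ravel())[1:])+1
Q=P[l==i]; print("blue pts z pct",np.percentile(Q[:,2],[5,25,50,75,95]).round(3)); 
Q2=Q[(Q[:,2]>.07)]; d=cv2.fitLine(Q2[:,:2].astype(np.float32),cv2.DIST_HUBER,0,.01,.01).ravel(); print("arm line",d, Q2.min(0),Q2.max(0))
for n,(cc,m) in dict(top=(c,red(c)),side=(s,red(s))).items(): print(n,blob(cc,m)[0])
crop(c,275,200,355,240,10,"t2.png"); crop(s,275,180,335,240,10,"s2.png")
E
```

```text
t 0.2 pos [ 0.1929 -0.594   0.2219] grip 0.0872 F [-0.2 -0.8 -0.3] q [-1.435  0.528  1.433 -0.     1.181 -0.178]
toolx [ 0.309 -0.951 -0.001] y [-0.     0.001 -1.   ] z [0.951 0.309 0.   ]
[(70, [334.59, 221.07])]
[(138, [300.04, 204.51])]
[(1093, [378.79, 225.08])]
blue pts z pct [0.078 0.081 0.083 0.085 0.105]
arm line [ 0.06983869  0.9975583   0.47898135 -0.11018806] [ 0.37263608 -0.19767007  0.07389698] [0.51471743 0.01610783 1.25318832]
top [(863, [616.48, 100.05]), (364, [520.13, 69.63]), (161, [412.09, 76.3]), (73, [457.38, 229.1]), (64, [306.22, 154.23]), (62, [367.63, 147.47])]
side [(184, [439.39, 266.78]), (103, [258.76, 326.14]), (71, [373.59, 261.35]), (62, [375.03, 212.13]), (3, [423.0, 290.0]), (1, [428.0, 281.0])]
```

View pics/t2.png

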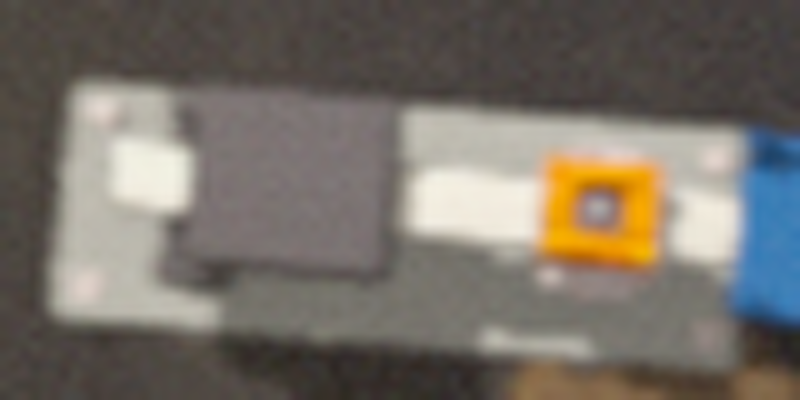

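View pics/s2.png

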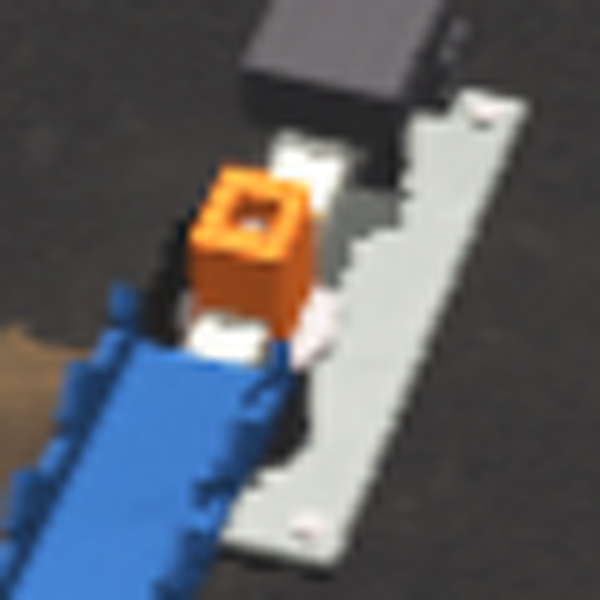

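```bash
python3 - <<'E'
from h import *
c=cam("top"); s=cam("side")
f=lambda X,Y,x0,y0,k=10:(x0+(X+.5)/k-.5,y0+(Y+.5)/k-.5)
b=tri(c,s,f(601,210,275,200),f(250,213,275,180))
print("ray z.104",ray(c,*f(601,210,275,200),.104),ray(s,*f(250,213,275,180),.104))
for X,Y in [(68,80),(750,128),(735,370),(48,320)]: print(ray(c,*f(X,Y,275,200),.008).round(4))
print("screws",[ray(c,*f(X,Y,275,200),.008).round(4)[:2] for X,Y in [(101,109),(716,156),(704,334),(82,284)]])
print("bar ends",[ray(c,*f(X,Y,275,200),.078).round(4)[:2] for X,Y in [(115,172),(680,225)]])
print("campos",-c["R"].T@np.array(c["tvec"]),-s["R"].T@np.array(s["tvec"]))
# depth checks
P=cloud(c); print("bench z",np.nanmedian(P[245:260,345:400,2]), "boss", P[221,331:339,2].round(3),"cw",np.median(P[214:224,296:310,2]))
S=cloud(s); print("side bench",np.median(S[230:250,330:345,2]))
E
```

```text
tri [0.4922 0.0175 0.1053] resid [[0.06 0.16]] [[ 0.11 -0.02]]
ray z.104 [0.49279071 0.01764521 0.104     ] [0.49153448 0.01863843 0.104     ]
[0.5467 0.1847 0.008 ]
[ 0.5278 -0.0293  0.008 ]
[ 0.4524 -0.0229  0.008 ]
[0.4714 0.1906 0.008 ]
screws [array([0.5373, 0.1743]), array([ 0.5192, -0.0185]), array([ 0.4637, -0.0135]), array([0.4824, 0.18  ])]
bar ends [array([0.5092, 0.1612]), array([ 0.4907, -0.0055])]
campos [0.37263608 0.01610783 1.25318832] [ 0.75242676 -0.97939512  1.11923382]
bench z 0.00012125028279608079 boss [0.101 0.1   0.089 0.096 0.102 0.093 0.057 0.108] cw 0.10394885694677258
side bench 0.000459184724231185
```

```bash
cat >> h.py <<'E'
def Rtool(yaw,tilt=0):
    # tool x at yaw, tool y down; tilt = rotation about tool x
    M=np.array([[np.cos(yaw),0,-np.sin(yaw)],[np.sin(yaw),0,np.cos(yaw)],[0,-1,0]]).astype(float)
    # columns: x=(c,s,0), y=(0,0,-1), z = x cross y
    x=np.array([np.cos(yaw),np.sin(yaw),0]); y=np.array([0,0,-1.]); z=np.cross(x,y)
    return R.from_matrix(np.c_[x,y,z])*R.from_rotvec([tilt,0,0])
def go(p,yaw,tilt=0):
    o,M=toolinfo(); R0=R.from_quat(o["tool_rot"]); d=M.T@(np.array(p)-o["position"])*1000
    r=(R0.inv()*Rtool(yaw,tilt)).as_rotvec()
    print("cur yaw",np.arctan2(M[1,0],M[0,0]).round(4)," ROW",d.round(1).tolist(),r.round(4).tolist())
E
python3 -c "
from h import *
go([.492,.0175,.20],-.09)"
```

```text
t 0.4 pos [ 0.1929 -0.5944  0.2224] grip 0.0868 F [ 0.4 -0.4 -0. ] q [-1.436  0.528  1.433  0.     1.181 -0.178]
toolx [ 0.309 -0.951 -0.   ] y [-0.  0. -1.] z [0.951 0.309 0.   ]
cur yaw -1.257  ROW [-489.7, 22.6, 473.3] [-0.0002, -1.167, -0.0002]
```

Emit:
{"method": "jog_arm", "body": {"series": [[-489.7,22.6,473.3,0,-1.167,0,-1],[-489.7,22.6,473.3,0,-1.167,0,-1],[-489.7,22.6,473.3,0,-1.167,0,-1],[-489.7,22.6,473.3,0,-1.167,0,-1],[-489.7,22.6,473.3,0,-1.167,0,-1],[-489.7,22.6,473.3,0,-1.167,0,-1],[-489.7,22.6,473.3,0,-1.167,0,-1],[-489.7,22.6,473.3,0,-1.167,0,-1],[-489.7,22.6,473.3,0,-1.167,0,-1],[-489.7,22.6,473.3,0,-1.167,0,-1],[-489.7,22.6,473.3,0,-1.167,0,-1],[-489.7,22.6,473.3,0,-1.167,0,-1],[-489.7,22.6,473.3,0,-1.167,0,-1],[-489.7,22.6,473.3,0,-1.167,0,-1],[-489.7,22.6,473.3,0,-1.167,0,-1],[-489.7,22.6,473.3,0,-1.167,0,-1]]}}

```text
time: 2.4
position: [0.4918, 0.0165, 0.2001]
tool_rot: [0.706, -0.032, 0.032, -0.706]
ft_force: [0.6, -0.5, -0.9]
grip_width: 0.087
```

```bash
python3 -c "
from h import *
go([.492,.0175,.088],-.09)
s=cam('side');crop(s,150,50,450,300,2.6,'s3.png')"
```

```text
t 2.4 pos [0.4918 0.0165 0.2001] grip 0.087 F [ 0.6 -0.5 -0.9] q [-0.194  0.382  1.785 -0.     0.975 -0.102]
toolx [ 0.996 -0.092  0.   ] y [ 0. -0. -1.] z [ 0.092  0.996 -0.   ]
cur yaw -0.0919  ROW [0.1, 112.1, 1.0] [0.0, -0.0019, 0.0001]
```

View pics/s3.png

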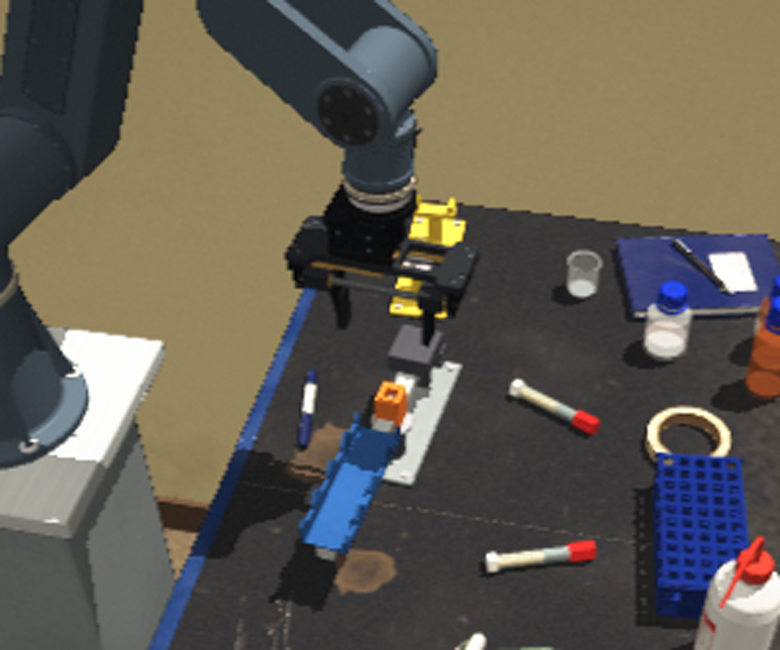

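Emit:
{"method": "jog_arm", "body": {"series": [[0,60,1,0,0,0,-1],[0,95,1,0,0,0,-1],[0,112,1,0,0,0,-1],[0,112,1,0,0,0,-1],[0,112,1,0,0,0,0.3],[0,112,1,0,0,0,0.5],[0,112,1,0,0,0,0.5],[0,112,1,0,0,0,0.5],[0,112,1,0,0,0,0.5],[0,112,1,0,0,0,0.5],[0,112,1,0,0,0,0.5]], "grip_force": 5}}

```text
time: 3.82
position: [0.4931, 0.0183, 0.0881]
tool_rot: [0.706, -0.031, 0.033, -0.706]
ft_force: [1.5, 0.1, -0.5]
grip_width: 0.0282
```

```bash
python3 -c "
from h import *
toolinfo()"
```

```text
t 3.83 pos [0.4931 0.0183 0.0881] grip 0.0282 F [ 1.5  0.1 -0.5] q [-0.19   0.573  1.879  0.     0.688 -0.1  ]
toolx [ 0.996 -0.09   0.002] y [ 0.002 -0.    -1.   ] z [ 0.09   0.996 -0.   ]
```

Emit:
{"method": "jog_arm", "body": {"series": [[0,0,0,0,0,0,0.0],[0,0,0,0,0,0,-0.3],[0,0,0,0,0,0,-0.3]]}}

```text
time: 4.2
position: [0.4917, 0.0185, 0.0878]
tool_rot: [-0.706, 0.032, -0.032, 0.706]
ft_force: [-1.0, -0.0, 0.0]
grip_width: 0.05
```

```bash
python3 -c "
from h import *
toolinfo()
go([.4931,.0183,.130],-1.661)"
```

```text
t 4.2 pos [0.4917 0.0185 0.0878] grip 0.05 F [-1. -0.  0.] q [-0.19   0.573  1.88  -0.     0.689 -0.1  ]
toolx [ 0.996 -0.09  -0.001] y [-0.001  0.    -1.   ] z [0.09  0.996 0.   ]
t 4.2 pos [0.4917 0.0185 0.0878] grip 0.05 F [-1. -0.  0.] q [-0.19   0.573  1.88  -0.     0.689 -0.1  ]
toolx [ 0.996 -0.09  -0.001] y [-0.001  0.    -1.   ] z [0.09  0.996 0.   ]
cur yaw -0.0899  ROW [1.4, -42.2, -0.0] [0.0006, 1.5711, -0.0007]
```

Emit:
{"method": "jog_arm", "body": {"series": [[0,-42,0,0,0,0,-0.5],[0,-42,0,0,0.3,0,0.03],[0,-42,0,0,1.571,0,0.03],[0,-42,0,0,1.571,0,0.03],[0,-42,0,0,1.571,0,0.03],[0,-42,0,0,1.571,0,0.03],[0,-42,0,0,1.571,0,0.03],[0,-42,0,0,1.571,0,0.03],[0,-42,0,0,1.571,0,0.03],[0,-42,0,0,1.571,0,0.03],[0,-42,0,0,1.571,0,0.03],[0,-42,0,0,1.571,0,0.03],[0,-42,0,0,1.571,0,0.03]]}}

```text
time: 5.82
position: [0.492, 0.0185, 0.13]
tool_rot: [-0.477, 0.522, -0.522, 0.477]
ft_force: [-1.0, 0.1, 0.1]
grip_width: 0.0421
```

```bash
python3 -c "
from h import *
go([.4921,.0175,.087],-1.661)
c=cam('top');crop(c,270,170,420,270,5,'t3.png')
s=cam('side');crop(s,240,130,360,240,5,'s4.png')"
```

```text
t 5.83 pos [0.492  0.0185 0.13  ] grip 0.0421 F [-1.   0.1  0.1] q [-0.19   0.496  1.85   0.     0.795  1.47 ]
toolx [-0.089 -0.996 -0.   ] y [-0.  0. -1.] z [ 0.996 -0.089 -0.   ]
cur yaw -1.6604  ROW [0.9, 43.0, 0.2] [0.0001, 0.0006, -0.0]
```

View pics/s4.png

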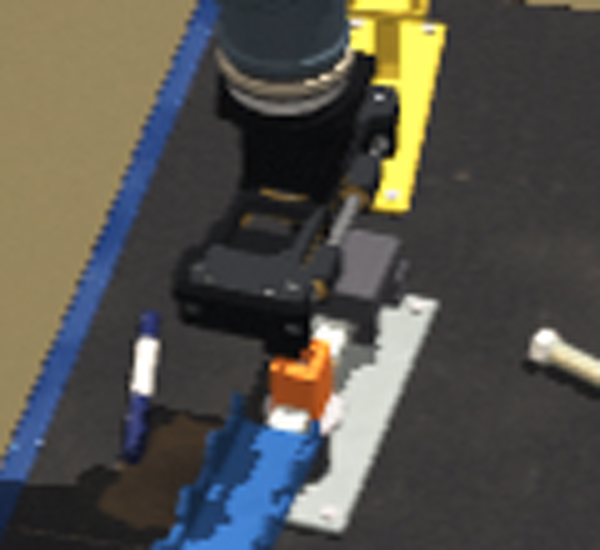

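Emit:
{"method": "jog_arm", "body": {"series": [[0,15,0,0,0,0,0.03],[0,26,0,0,0,0,0.03],[0,35,0,0,0,0,0.03],[0,43,0,0,0,0,0.03],[0,43,0,0,0,0,0.03]]}}

```text
time: 6.55
position: [0.4917, 0.0185, 0.0863]
tool_rot: [-0.477, 0.522, -0.522, 0.477]
ft_force: [0.2, -0.1, 0.0]
grip_width: 0.042
```

Emit:
{"method": "jog_arm", "body": {"series": [[0,0,0,0,0,0,0.3],[0,0,0,0,0,0,0.4],[0,0,0,0,0,0,0.4],[0,0,0,0,0,0,0.4],[0,0,0,0,0,0,0.4]], "grip_force": 5}}

```text
time: 7.18
position: [0.4923, 0.0184, 0.0872]
tool_rot: [0.477, -0.522, 0.522, -0.477]
ft_force: [0.3, -0.4, 0.7]
grip_width: 0.0341
```

```bash
python3 -c "
from h import *
toolinfo()"
```

```text
t 7.17 pos [0.4923 0.0184 0.0872] grip 0.0341 F [ 0.3 -0.4  0.7] q [-0.19   0.574  1.88  -0.     0.687  1.471]
toolx [-0.09  -0.996  0.   ] y [ 0.001 -0.    -1.   ] z [ 0.996 -0.09   0.001]
```

Emit:
{"method": "jog_arm", "body": {"series": [[0,0,0,0,0,0,1],[0,0,0,0,0,0,1],[0,0,0,0,0,0,1],[0,-6,0,0,0,0,1],[0,-12,0,0,0,0,1],[0,-18,0,0,0,0,1],[0,-24,0,0,0,0,1],[0,-30,0,0,0,0,1],[0,-36,0,0,0,0,1],[0,-42,0,0,0,0,1],[0,-48,0,0,0,0,1],[0,-54,0,0,0,0,1],[0,-54,0,0,0,0,1],[0,-54,0,0,0,0,1]], "grip_force": 55}}

```text
time: 8.93
position: [0.4919, 0.0184, 0.1409]
tool_rot: [-0.477, 0.522, -0.522, 0.477]
ft_force: [-0.2, 0.8, -4.3]
grip_width: 0.0337
```

```bash
python3 -c "
from h import *
toolinfo()
c=cam('top');crop(c,270,150,430,270,5,'t5.png')
s=cam('side');crop(s,220,130,370,290,3.7,'s5.png')"
```

```text
t 8.93 pos [0.4919 0.0184 0.1409] grip 0.0337 F [-0.2  0.8 -4.3] q [-0.19   0.477  1.842 -0.     0.823  1.471]
toolx [-0.09  -0.996 -0.   ] y [-0.  0. -1.] z [ 0.996 -0.09  -0.   ]
```

View pics/s5.png

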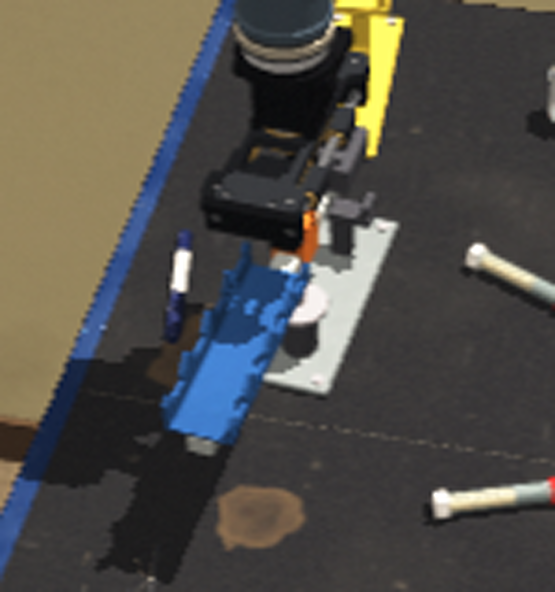

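View pics/t5.png

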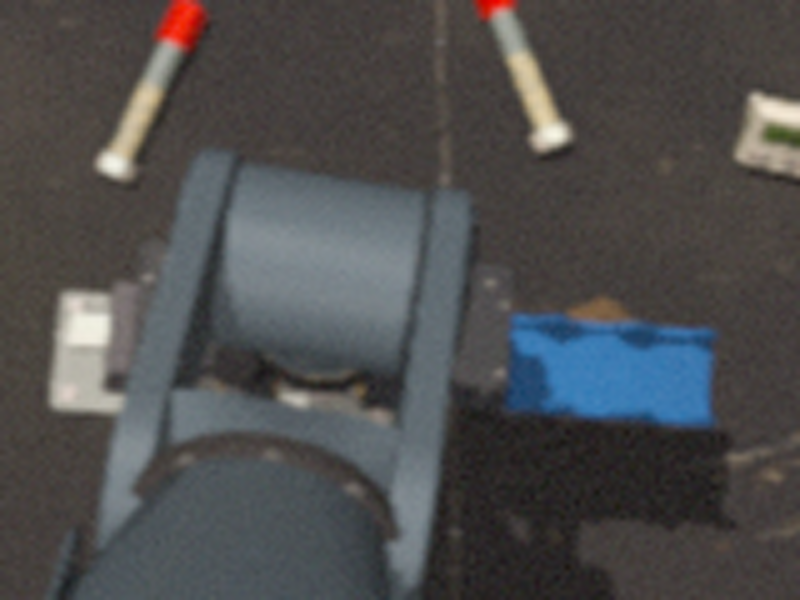

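Emit:
{"method": "jog_arm", "body": {"series": [[0,0,0,0,-0.1,0,1],[0,0,0,0,-0.25,0,1],[0,0,0,0,-0.4,0,1],[0,0,0,0,-0.55,0,1],[0,0,0,0,-0.7,0,1],[0,0,0,0,-0.85,0,1],[0,0,0,0,-1.0,0,1],[0,0,0,0,-1.15,0,1],[0,0,0,0,-1.3,0,1],[0,0,0,0,-1.45,0,1],[0,0,0,0,-1.571,0,1],[0,0,0,0,-1.571,0,1],[0,0,0,0,-1.571,0,1]]}}

```text
time: 10.65
position: [0.492, 0.0184, 0.1408]
tool_rot: [-0.706, 0.033, -0.032, 0.706]
ft_force: [0.5, -0.9, -3.8]
grip_width: 0.0335
```

```bash
python3 -c "
from h import *
toolinfo()
s=cam('side');crop(s,220,130,370,290,3.7,'s6.png')"
```

```text
t 10.65 pos [0.492  0.0184 0.1408] grip 0.0335 F [ 0.5 -0.9 -3.8] q [-0.19   0.478  1.841  0.     0.823 -0.098]
toolx [ 0.996 -0.092 -0.   ] y [-0.  0. -1.] z [0.092 0.996 0.   ]
```

View pics/s6.png

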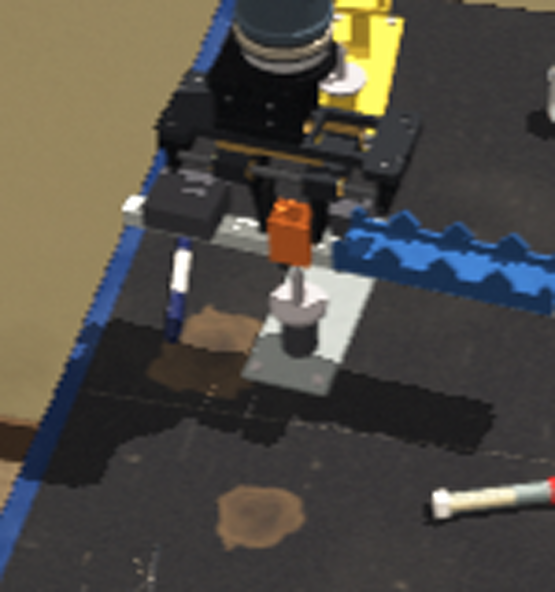

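Emit:
{"method": "jog_arm", "body": {"series": [[0,0,0,0,-0.1,0,1],[0,0,0,0,-0.25,0,1],[0,0,0,0,-0.4,0,1],[0,0,0,0,-0.55,0,1],[0,0,0,0,-0.7,0,1],[0,0,0,0,-0.85,0,1],[0,0,0,0,-1.0,0,1],[0,0,0,0,-1.15,0,1],[0,0,0,0,-1.3,0,1],[0,0,0,0,-1.45,0,1],[0,0,0,0,-1.571,0,1],[0,0,0,0,-1.571,0,1],[0,0,0,0,-1.571,0,1]]}}

```text
time: 12.32
position: [0.4921, 0.0184, 0.1409]
tool_rot: [-0.522, -0.476, 0.476, 0.522]
ft_force: [-0.1, 0.9, -4.3]
grip_width: 0.0332
```

```bash
python3 -c "
from h import *
toolinfo()
s=cam('side');crop(s,220,130,370,290,3.7,'s7.png');crop(s,275,150,335,220,9,'s7b.png')
c=cam('top');crop(c,270,150,430,270,5,'t7.png')
print(proj(s,[[.492,.0184,.1],[.492,.0184,.06],[.492,.0184,.114]]))
"
```

```text
t 12.32 pos [0.4921 0.0184 0.1409] grip 0.0332 F [-0.1  0.9 -4.3] q [-0.19   0.477  1.841  0.     0.823 -1.669]
toolx [0.092 0.996 0.   ] y [-0.  0. -1.] z [-0.996  0.092  0.   ]
[[299.72589359 201.87791579]
 [300.13392001 211.19437186]
 [299.57926938 198.53004929]]
```

View pics/s7.png

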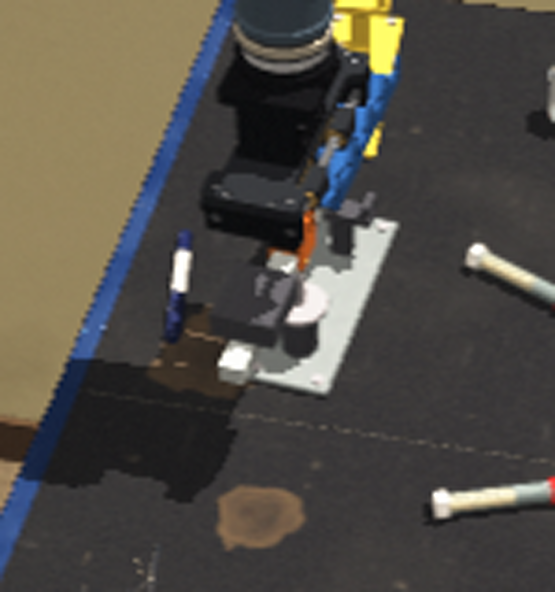

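View pics/s7b.png

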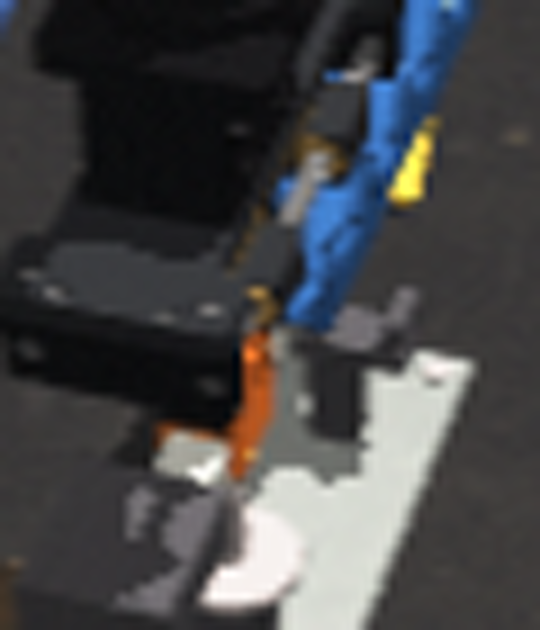

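View pics/t7.png

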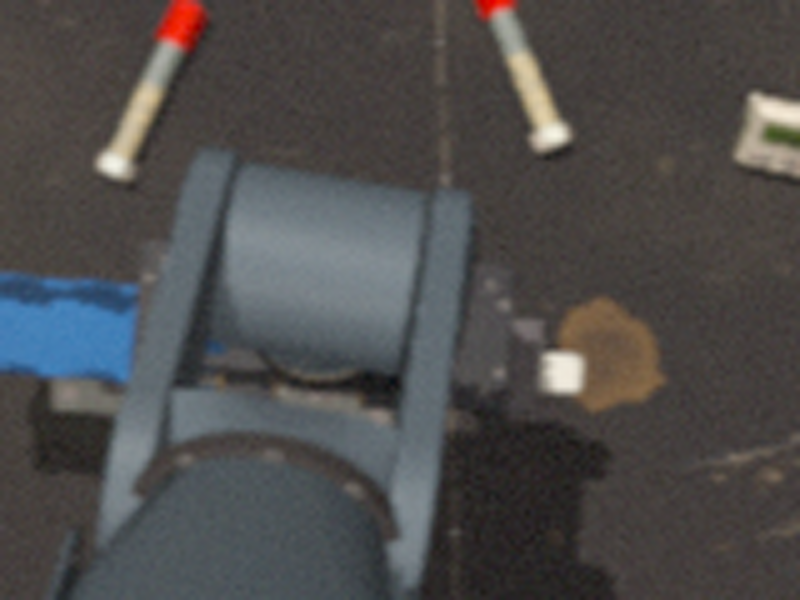

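Emit:
{"method": "jog_arm", "body": {"series": [[0,6,0,0,0,0,1],[0,12,0,0,0,0,1],[0,16,0,0,0,0,1],[0,19,0,0,0,0,1],[0,22,0,0,0,0,1],[0,25,0,0,0,0,1],[0,25,0,0,0,0,1]]}}

```text
time: 13.3
position: [0.4928, 0.0183, 0.1159]
tool_rot: [0.522, 0.477, -0.477, -0.522]
ft_force: [1.9, -0.2, -4.7]
grip_width: 0.0335
```

```bash
python3 -c "
from h import *
toolinfo()
s=cam('side');crop(s,270,150,340,220,9,'s8.png')
"
```

```text
t 13.3 pos [0.4928 0.0183 0.1159] grip 0.0335 F [ 1.9 -0.2 -4.7] q [-0.19   0.522  1.86   0.     0.758 -1.671]
toolx [ 0.09   0.996 -0.   ] y [ 0.002 -0.    -1.   ] z [-0.996  0.09  -0.002]
```

View pics/s8.png

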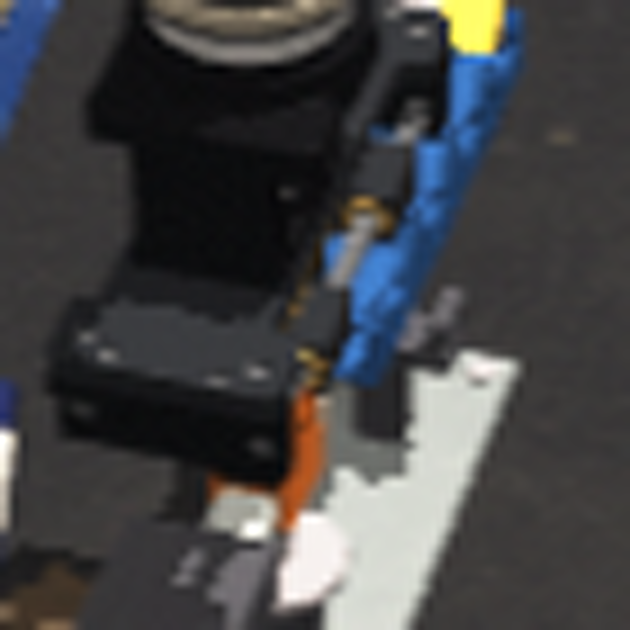

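Emit:
{"method": "jog_arm", "body": {"series": [[0,5,0,0,0,0,1],[0,10,0,0,0,0,1],[0,15,0,0,0,0,1],[0,19,0,0,0,0,1],[0,22,0,0,0,0,1],[0,25,0,0,0,0,1],[0,27,0,0,0,0,1],[0,27,0,0,0,0,1]]}}

```text
time: 14.35
position: [0.493, 0.0182, 0.0889]
tool_rot: [0.522, 0.477, -0.477, -0.521]
ft_force: [4.3, -0.3, -4.9]
grip_width: 0.0333
```

Emit:
{"method": "jog_arm", "body": {"series": [[0,1,0,0,0,0,1],[0,2,0,0,0,0,1],[0,2,0,0,0,0,1]]}}

```text
time: 14.72
position: [0.493, 0.0183, 0.0873]
tool_rot: [0.523, 0.478, -0.477, -0.521]
ft_force: [5.7, -1.1, -1.1]
grip_width: 0.0333
```

```bash
python3 -c "
from h import *
toolinfo()
s=cam('side');crop(s,270,150,340,220,9,'s9.png')
"
```

```text
t 14.72 pos [0.493  0.0183 0.0873] grip 0.0333 F [ 5.7 -1.1 -1.1] q [-0.19   0.574  1.879  0.     0.686 -1.671]
toolx [ 0.09   0.996 -0.   ] y [ 0.002 -0.    -1.   ] z [-0.996  0.09  -0.002]
```

View pics/s9.png

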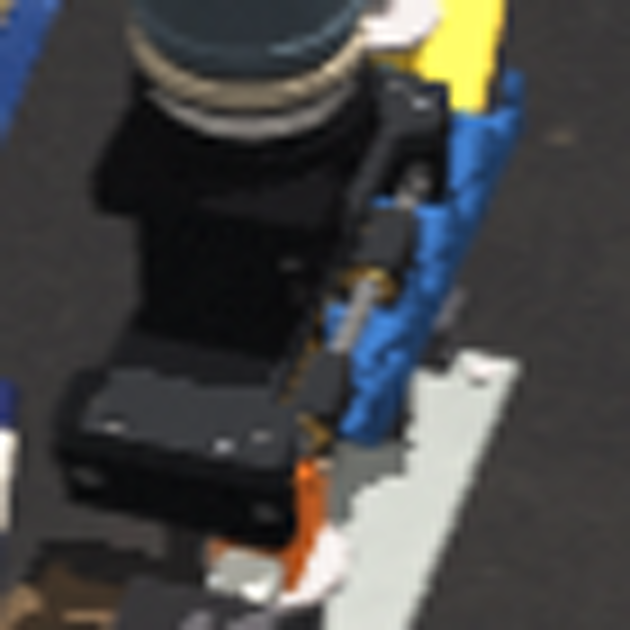

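Emit:
{"method": "jog_arm", "body": {"series": [[0,0,0,0,0,0,0.1],[0,0,0,0,0,0,0.02],[0,0,0,0,0,0,0.02],[0,0,0,0,0,0,0.02],[0,-15,0,0,0,0,0.02],[0,-30,0,0,0,0,0.02],[0,-60,0,0,0,0,0.02],[0,-110,0,0,0,0,0.02],[-150,-150,100,0,0,0,-0.2],[-200,-150,150,0,0,0,-0.2],[-250,-150,150,0,0,0,-0.2],[-250,-150,150,0,0,0,-0.2],[-250,-150,150,0,0,0,-0.2]]}}

```text
time: 16.4
position: [0.319, -0.2189, 0.2383]
tool_rot: [0.523, 0.477, -0.477, -0.521]
ft_force: [1.5, 0.2, 0.0]
grip_width: 0.0524
```

```bash
python3 -c "
from h import *
toolinfo()
c=cam('top');crop(c,180,130,480,280,2.6,'t10.png');crop(c,240,190,370,250,6,'t10b.png')
s=cam('side');crop(s,260,100,370,240,4.2,'s10.png')
for n,k in (('top',c),('side',s)): print(n,blob(k,red(k))[0])
"
```

```text
t 16.4 pos [ 0.319  -0.2189  0.2383] grip 0.0524 F [1.5 0.2 0. ] q [-0.892  0.177  1.97  -0.     0.992 -2.372]
toolx [ 0.091  0.996 -0.002] y [ 0.001 -0.002 -1.   ] z [-0.996  0.091 -0.001]
top [(866, [616.63, 99.98]), (359, [520.11, 69.61]), (162, [412.19, 76.31]), (70, [457.36, 228.99]), (66, [306.03, 154.11]), (63, [367.67, 147.44])]
side [(184, [439.39, 266.78]), (103, [258.76, 326.14]), (71, [373.59, 261.35]), (62, [375.03, 212.13]), (3, [423.0, 290.0]), (1, [428.0, 281.0])]
```

View pics/t10.png

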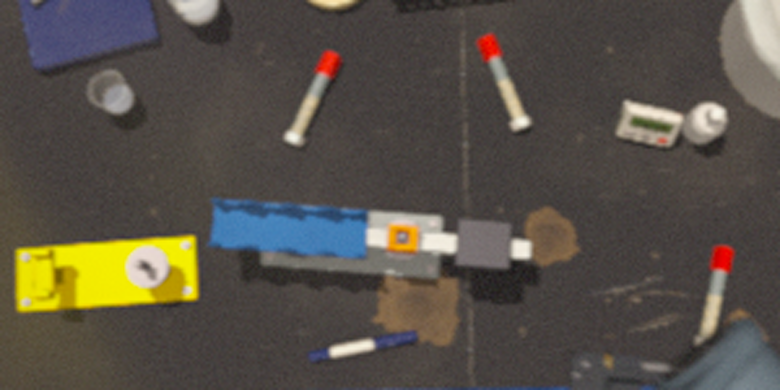

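View pics/s10.png

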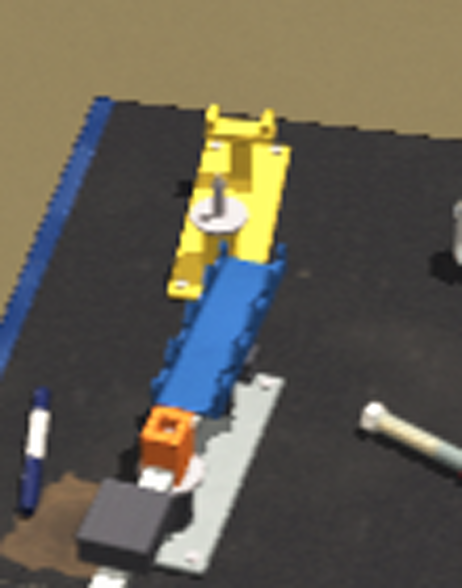

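View pics/t10b.png

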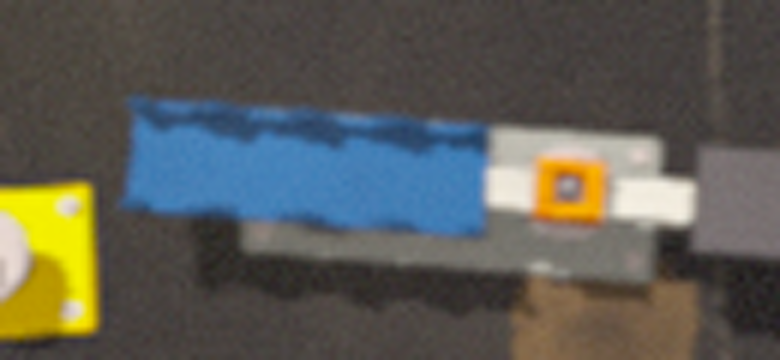

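```bash
cat > arm.py <<'E'
from h import *
def armfit(c,s=None,verbose=True):
    for n,k in (("top",c),("side",s)):
        if k is None: continue
        P=cloud(k); h=hsv(k)
        bl=(h[...,0]>95)&(h[...,0]<115)&(h[...,1]>120)&(h[...,2]>50)
        # points relative to nominal arm frame
        b=np.array([.4921,.0184]); e=np.array([.090,.996]); f=np.array([-.996,.090])
        X=(P[...,:2]-b)@e; Y=(P[...,:2]-b)@f; Z=P[...,2]
        m=(np.abs(Y)<.018)&(X>.05)&(X<.205)&(Z>.03)&(Z<.15)&bl
        A=np.c_[X[m],Y[m],np.ones(m.sum())]; w=np.linalg.lstsq(A,Z[m],rcond=None)[0]; 
        print(n,"deck pts",m.sum(),"median z",np.median(Z[m]).round(4),"slope x,y",w.round(4),"resid",np.std(A@w-Z[m]).round(4))
if __name__=="__main__":
    c=cam("top"); s=cam("side"); armfit(c,s)
    f=lambda X,Y,x0,y0,k=10:(x0+(X+.5)/k-.5,y0+(Y+.5)/k-.5)
    # boss top centre
    tri(c,s,f(569,191,240,190,6),f(172,427,260,100,4.2))
    print("cradle corners",[ray(c,*f(X,Y,240,190,6),z).round(4)[:2] for X,Y,z in [(128,100,.116),(487,125,.116),(485,236,.108),(124,207,.108)]])
    e=np.array([.09,.996,0]);e/=np.linalg.norm(e); fy=np.array([-e[1],e[0],0]); o=np.array([.4921,.0184,.06])
    for k,nm in ((c,"top"),(s,"side")):
        im=cv2.resize(np.ascontiguousarray(k["img"][:,:,::-1]),None,fx=6,fy=6,interpolation=cv2.INTER_CUBIC)
        def ln(a,b,col=(0,255,0)):
            q=((proj(k,[o+a[0]*e+a[1]*fy+[0,0,a[2]],o+b[0]*e+b[1]*fy+[0,0,b[2]]])+.5)*6-.5).round().astype(int); cv2.line(im,tuple(map(int,q[0])),tuple(map(int,q[1])),col,1)
        def rect(x0,x1,y0,y1,z,col=(0,255,0)):
            p=[(x0,y0,z),(x1,y0,z),(x1,y1,z),(x0,y1,z)]
            for i in range(4): ln(p[i],p[(i+1)%4],col)
        rect(-.017,.017,-.014,.014,.044); rect(.040,.216,-.022,.022,.022); rect(-.12,-.06,-.026,.026,.044); rect(-.145,-.12,-.01,.01,.018)
        ln((.04,-.026,.056),(.216,-.026,.056),(0,0,255)); ln((.04,.026,.048),(.216,.026,.048),(0,0,255))
        q=(proj(k,o+.03*e)*6).ravel().astype(int); x0=max(q[0]-390,0); y0=max(q[1]-290,0)
        cv2.imwrite(f"pics/ov_{nm}.png",im[y0:y0+580,x0:x0+780])
E
python3 arm.py
```

```text
top deck pts 634 median z 0.082 slope x,y [-0.005  -0.0047  0.0826] resid 0.0022
side deck pts 316 median z 0.0833 slope x,y [-0.0021  0.009   0.0833] resid 0.0037
tri [0.4928 0.0192 0.1015] resid [[-0.29 -0.77]] [[-0.54  0.1 ]]
cradle corners [array([0.5364, 0.229 ]), array([0.5213, 0.057 ]), array([0.469 , 0.0588]), array([0.4858, 0.2317])]
```

View pics/ov_top.png

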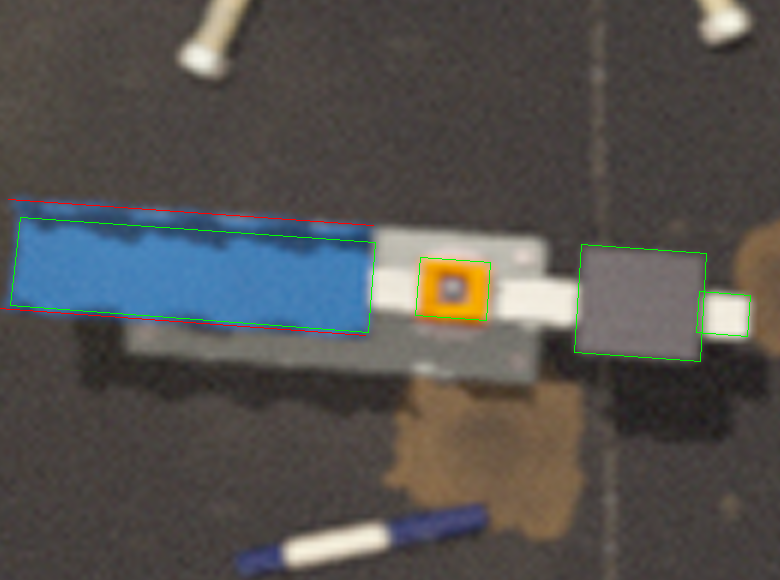

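View pics/ov_side.png

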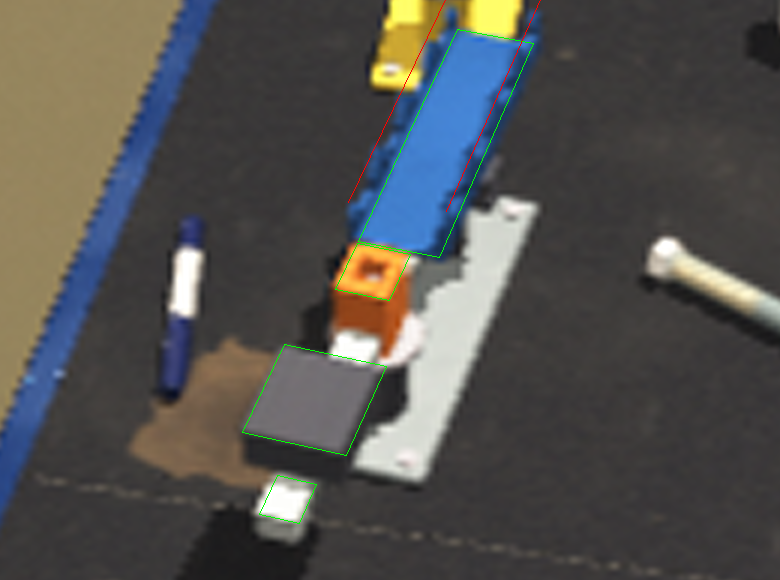

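```bash
cat > tube.py <<'E'
from h import *
def tube(k,guess,z=.012,verbose=True):
    """mask of tube pixels near guess (world xy) -> axis centre, cap dir"""
    gx=proj(k,[[*guess,.01]])[0]; h=hsv(k); rm=red(k)
    v=h[...,2]; u0,v0=int(gx[0]),int(gx[1]); r=34
    sub=np.s_[max(v0-r,0):v0+r,max(u0-r,0):u0+r]
    bg=np.median(v[sub]); m=np.zeros(v.shape,np.uint8); m[sub]=((v[sub]>bg+45)|rm[sub])
    m=cv2.morphologyEx(m,cv2.MORPH_CLOSE,np.ones((3,3),np.uint8))
    n,l,st,ce=cv2.connectedComponentsWithStats(m)
    best=[i for i in range(1,n) if (rm&(l==i)).sum()>15]
    if not best: print("none"); return None
    i=min(best,key=lambda i:np.hypot(*(ce[i]-gx)))
    vv,uu=np.nonzero(l==i); W=np.array([ray(k,a,b,z)[:2] for a,b in zip(uu,vv)])
    (cx,cy),(w,hh),ang=cv2.minAreaRect((W*1000).astype(np.float32))
    rv,ru=np.nonzero(rm&(l==i)); C=np.array([ray(k,a,b,z)[:2] for a,b in zip(ru,rv)]).mean(0)
    mu=W.mean(0); d=np.linalg.svd(W-mu,full_matrices=False)[2][0]; d*=np.sign((C-mu)@d)
    t=(W-mu)@d; lo,hi=np.sort(t)[[1,-2]]; cen=mu+d*(lo+hi)/2
    print("px",len(W),"rect c",np.round([cx,cy],1),"size",np.round([w,hh],1),"svd c",cen.round(4),"len",round(hi-lo,4),"yaw",np.arctan2(d[1],d[0]).round(3),"cap",C.round(4),"orig from cap",(C-d*.046).round(4))
    return cen,d
E
python3 - <<'E'
from tube import *
c=cam("top"); s=cam("side")
for g in ((.668,.127),(.685,-.11),(.42,-.35)):
    for k in (c,s): tube(k,g)
E
```

```text
px 243 rect c [675.8 126.2] size [ 26.3 126.3] svd c [0.6757 0.126 ] len 0.1256 yaw -0.433 cap [0.7174 0.1057] orig from cap [0.6756 0.125 ]
px 203 rect c [671.8 127.2] size [ 29.1 130.2] svd c [0.6719 0.1275] len 0.1299 yaw -0.445 cap [0.7149 0.1055] orig from cap [0.6734 0.1253]
px 246 rect c [ 691.6 -108.3] size [125.6  26.3] svd c [ 0.6915 -0.1082] len 0.1242 yaw 0.356 cap [ 0.7356 -0.0921] orig from cap [ 0.6925 -0.1081]
px 252 rect c [ 690.4 -108.4] size [125.6  27.2] svd c [ 0.6901 -0.1081] len 0.124 yaw 0.354 cap [ 0.7338 -0.0928] orig from cap [ 0.6906 -0.1087]
px 244 rect c [ 428.1 -349.5] size [ 26.2 120.7] svd c [ 0.4282 -0.349 ] len 0.1194 yaw -0.292 cap [ 0.4696 -0.3606] orig from cap [ 0.4256 -0.3474]
px 318 rect c [ 421.8 -348.7] size [ 24.1 130.4] svd c [ 0.4219 -0.3483] len 0.1291 yaw -0.274 cap [ 0.4672 -0.3616] orig from cap [ 0.423  -0.3492]
```

```bash
python3 -c "
from h import *
go([.674,.126,.12],1.131)"
```

```text
t 16.7 pos [ 0.3203 -0.216   0.2371] grip 0.0522 F [-0.8 -0.1 -0.3] q [-8.850e-01  1.800e-01  1.971e+00  1.000e-03  9.910e-01 -2.367e+00]
toolx [0.089 0.996 0.001] y [-0.     0.001 -1.   ] z [-0.996  0.089  0.   ]
cur yaw 1.4818  ROW [372.0, 117.4, -321.9] [-0.0002, 0.3508, 0.0007]
```

Emit:
{"method": "jog_arm", "body": {"series": [[372,20,-322,0,0.35,0,-0.15],[372,20,-322,0,0.35,0,-0.15],[372,20,-322,0,0.35,0,-0.15],[372,20,-322,0,0.35,0,-0.15],[372,20,-322,0,0.35,0,-0.15],[372,20,-322,0,0.35,0,-0.15],[372,20,-322,0,0.35,0,-0.15],[372,20,-322,0,0.35,0,-0.15],[372,20,-322,0,0.35,0,-0.15],[372,117,-322,0,0.35,0,-0.15],[372,117,-322,0,0.35,0,-0.15],[372,117,-322,0,0.35,0,-0.15],[372,117,-322,0,0.35,0,-0.15]]}}

```text
time: 18.32
position: [0.675, 0.126, 0.1213]
tool_rot: [0.597, 0.38, -0.379, -0.596]
ft_force: [1.2, -0.3, 1.1]
grip_width: 0.0499
```

```bash
python3 -c "
from tube import *
s=cam('side'); tube(s,(.674,.126));crop(s,320,160,410,230,8,'s11.png')
c=cam('top')
for g in ((.685,-.11),(.42,-.35)): tube(c,g)
go([.674,.126,.003],1.131)"
```

```text
px 200 rect c [673.1 126.7] size [ 28.4 127.4] svd c [0.673  0.1268] len 0.1271 yaw -0.436 cap [0.7149 0.1055] orig from cap [0.6733 0.125 ]
px 247 rect c [ 691.3 -107.7] size [125.7  26.4] svd c [ 0.6915 -0.1082] len 0.1242 yaw 0.354 cap [ 0.7359 -0.0923] orig from cap [ 0.6928 -0.1082]
px 430 rect c [ 425.6 -373.9] size [149.4  56.8] svd c [ 0.426  -0.3767] len 0.1499 yaw -0.051 cap [ 0.4868 -0.3835] orig from cap [ 0.4409 -0.3812]
t 18.43 pos [0.6758 0.1253 0.1224] grip 0.0498 F [0.5 0.4 0.5] q [ 0.021  0.721  1.351  0.     1.066 -1.111]
toolx [0.425 0.905 0.002] y [ 0.004  0.    -1.   ] z [-0.905  0.425 -0.004]
cur yaw 1.1319  ROW [-0.4, 119.4, 2.5] [0.004, 0.0009, 0.002]
```

View pics/s11.png

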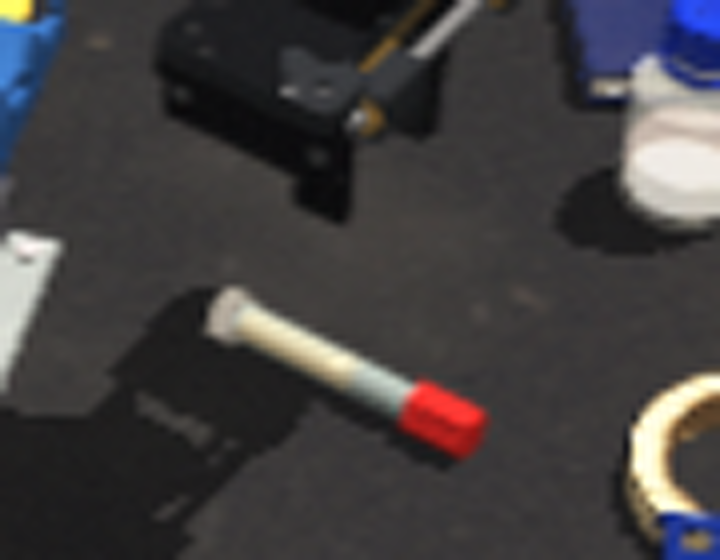

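Emit:
{"method": "jog_arm", "body": {"series": [[-0.4,50,2,0,0,0,-0.15],[-0.4,90,2,0,0,0,-0.15],[-0.4,110,2,0,0,0,-0.15],[-0.4,118,2,0,0,0,-0.15],[-0.4,118,2,0,0,0,0.2],[-0.4,118,2,0,0,0,1],[-0.4,118,2,0,0,0,1],[-0.4,118,2,0,0,0,1],[-0.4,118,2,0,0,0,1],[-0.4,118,2,0,0,0,1],[-0.4,118,2,0,0,0,1]], "grip_force": 20}}

```text
time: 19.8
position: [0.6727, 0.1251, 0.0026]
tool_rot: [0.597, 0.379, -0.379, -0.597]
ft_force: [-0.2, 0.1, 4.9]
grip_width: 0.0152
```

```bash
python3 -c "
from tube import *
toolinfo()
s=cam('side'); tube(s,(.674,.126));crop(s,320,160,410,230,8,'s12.png')"
```

```text
t 19.8 pos [0.6727 0.1251 0.0026] grip 0.0152 F [-0.2  0.1  4.9] q [ 0.021  0.878  1.403  0.     0.86  -1.11 ]
toolx [0.426 0.905 0.   ] y [ 0.001  0.    -1.   ] z [-0.905  0.426 -0.001]
px 124 rect c [697.2 121.7] size [32.1 84.9] svd c [0.6966 0.1209] len 0.082 yaw -0.742 cap [0.7141 0.1053] orig from cap [0.6802 0.1364]
```

View pics/s12.png

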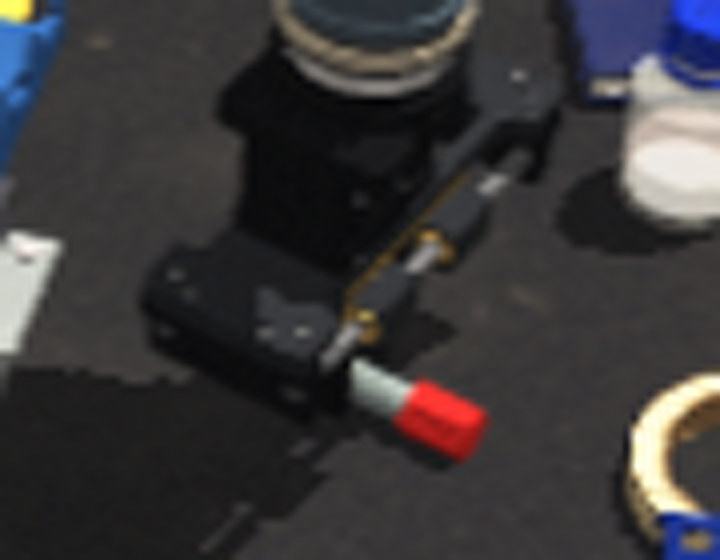

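```bash
cat >> h.py <<'E'
O=np.array([.4924,.0184,.06]); E_=np.array([.09,.996,0]); E_/=np.linalg.norm(E_)
def place(x,up,h=.0075,ax=0.0,yaw=1.4807,tilt=-.165):
    """ax: tube origin offset toward cap from TCP along axis"""
    M=Rtool(yaw,tilt).as_matrix(); cd=-M[:,2]
    p=O+x*E_+np.array([0,0,.042+up])+h*M[:,1]-ax*cd
    print("target",p.round(4)); go(p,yaw,tilt)
E

```

Emit:
{"method": "jog_arm", "body": {"series": [[0,-10,0,0,0,0,1],[0,-40,0,0,0,0,1],[0,-90,0,0,0,0,1],[0,-140,0,0,0,0,1],[0,-160,0,0,0,0,1],[0,-160,0,0,0,0,1],[0,-160,0,0,0,0,1]]}}

```text
time: 20.72
position: [0.6711, 0.1249, 0.1605]
tool_rot: [-0.596, -0.378, 0.38, 0.598]
ft_force: [-0.1, -0.5, -0.2]
grip_width: 0.0153
```

```bash
python3 -c "
from tube import *
place(.194,.05,ax=.001)
s=cam('side'); crop(s,300,110,430,230,6,'s13.png')
"
```

```text
target [0.5101 0.2116 0.1444]
t 20.73 pos [0.6711 0.1249 0.1605] grip 0.0153 F [-0.1 -0.5 -0.2] q [ 0.021  0.674  1.33  -0.     1.141 -1.11 ]
toolx [ 0.426  0.905 -0.001] y [-0.003 -0.    -1.   ] z [-0.905  0.426  0.003]
cur yaw 1.1309  ROW [9.9, 16.5, 182.6] [-0.1662, -0.3489, -0.0297]
```

View pics/s13.png

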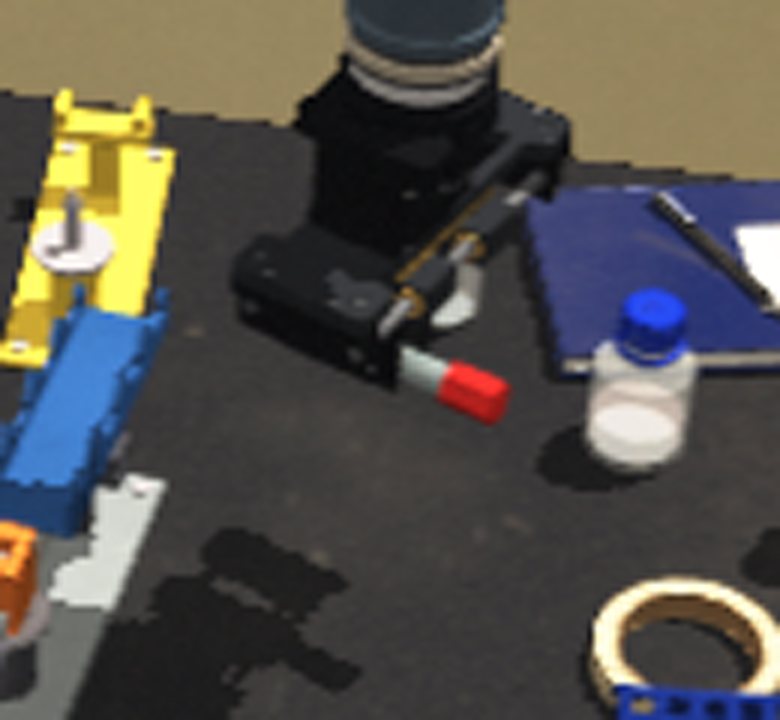

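Emit:
{"method": "jog_arm", "body": {"series": [[3,0,50,0,0,0,1],[6,0,100,-0.08,-0.17,-0.015,1],[9.9,5,150,-0.166,-0.349,-0.03,1],[9.9,16.5,182.6,-0.166,-0.349,-0.03,1],[9.9,16.5,182.6,-0.166,-0.349,-0.03,1],[9.9,16.5,182.6,-0.166,-0.349,-0.03,1],[9.9,16.5,182.6,-0.166,-0.349,-0.03,1]]}}

```text
time: 21.65
position: [0.5133, 0.2113, 0.1455]
tool_rot: [0.564, 0.516, -0.434, -0.476]
ft_force: [-0.2, -0.6, -0.2]
grip_width: 0.0153
```

```bash
python3 -c "
from tube import *
place(.194,.02,ax=.001)
s=cam('side'); crop(s,280,80,390,200,6.5,'s14.png')
q=proj(s,[[.5699,.2062,.1645]]);print('cap expected px at up=.05',proj(s,O+.194*E_+np.array([0,0,.092])+.060*np.array([.986*.996,-.986*.09,.164])), blob(s,red(s),(280,100,400,220))[0])
"
```

```text
target [0.5101 0.2116 0.1144]
t 21.65 pos [0.5133 0.2113 0.1455] grip 0.0153 F [-0.2 -0.6 -0.2] q [ 0.217  0.496  1.799 -0.079  0.687 -1.205]
toolx [0.091 0.996 0.001] y [ 0.168 -0.014 -0.986] z [-0.982  0.09  -0.169]
cur yaw 1.4796  ROW [-0.0, 30.1, 8.5] [0.0045, -0.0013, 0.0009]
cap expected px at up=.05 [[336.21314922 149.98320601]] [(68, [332.75, 149.06])]
```

View pics/s14.png

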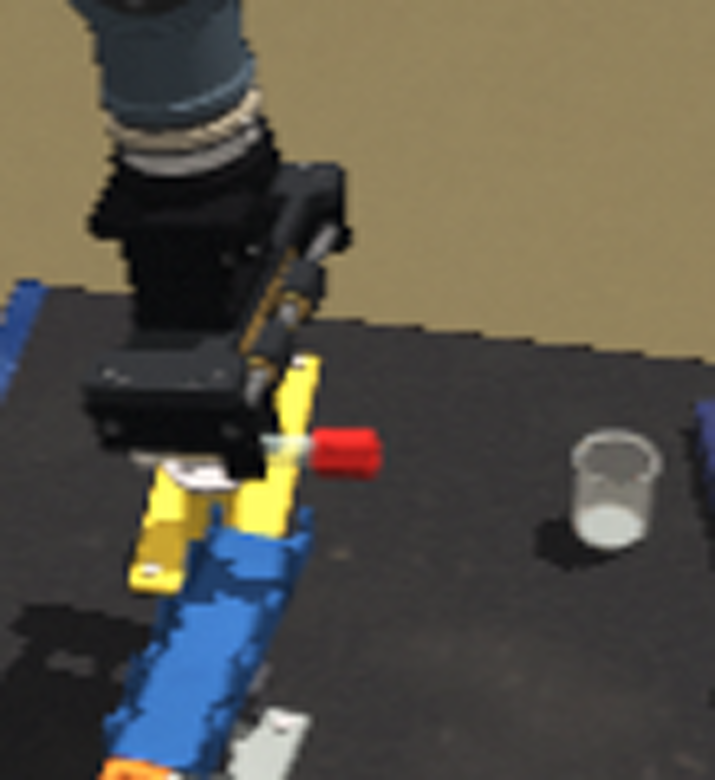

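Emit:
{"method": "jog_arm", "body": {"series": [[0,0,5,0,0,0,1],[0,15,5,0,0,0,1],[0,30,8.5,0,0,0,1],[0,30,8.5,0,0,0,1],[0,30,8.5,0,0,0,1]]}}

```text
time: 22.32
position: [0.5081, 0.212, 0.1143]
tool_rot: [0.564, 0.515, -0.435, -0.477]
ft_force: [-0.4, 0.1, 0.4]
grip_width: 0.0153
```

```bash
python3 -c "
from tube import *
place(.194,.0005,ax=.001)
s=cam('side'); crop(s,280,110,390,220,6.5,'s15.png')
b=blob(s,red(s),(280,100,400,220))[0]; print('cap expected px',proj(s,O+.194*E_+np.array([0,0,.062])+.046*np.array([.986*.996,-.986*.09,.164])), b)
"
```

```text
target [0.5101 0.2116 0.0949]
t 22.32 pos [0.5081 0.212  0.1143] grip 0.0153 F [-0.4  0.1  0.4] q [ 0.221  0.545  1.832 -0.089  0.607 -1.191]
toolx [0.09  0.996 0.001] y [ 0.166 -0.014 -0.986] z [-0.982  0.089 -0.167]
cur yaw 1.4808  ROW [-0.3, 19.4, 1.3] [0.0027, 0.0, 0.0006]
cap expected px [[331.81661079 157.16854413]] [(65, [331.25, 156.45])]
```

View pics/s15.png

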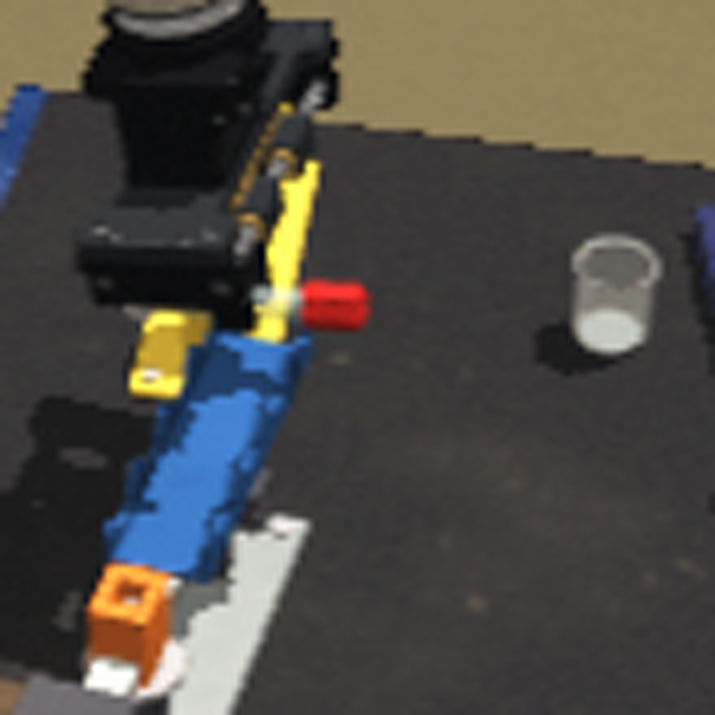

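Emit:
{"method": "jog_arm", "body": {"series": [[-0.3,6,1,0,0,0,1],[-0.3,12,1,0,0,0,1],[-0.3,16,1,0,0,0,1],[-0.3,19,1,0,0,0,1],[-0.3,19,1,0,0,0,1],[-0.3,19,1,0,0,0,1]]}}

```text
time: 23.12
position: [0.5102, 0.2115, 0.0956]
tool_rot: [0.564, 0.516, -0.435, -0.477]
ft_force: [0.6, -0.6, -0.5]
grip_width: 0.015
```

```bash
python3 -c "
from tube import *
place(.194,.0,ax=.001)
s=cam('side'); crop(s,280,110,390,220,6.5,'s16.png')
b=blob(s,red(s),(280,100,400,220))[0]; print('cap expected px',proj(s,O+.194*E_+np.array([0,0,.042])+.046*np.array([.986*.996,-.986*.09,.164])), b)
"
```

```text
target [0.5101 0.2116 0.0944]
t 23.12 pos [0.5102 0.2115 0.0956] grip 0.015 F [ 0.6 -0.6 -0.5] q [ 0.219  0.58   1.84  -0.094  0.564 -1.186]
toolx [0.09  0.996 0.001] y [ 0.167 -0.014 -0.986] z [-0.982  0.089 -0.167]
cur yaw 1.4809  ROW [0.0, 1.1, 0.3] [0.003, 0.0001, 0.0007]
cap expected px [[331.71718083 161.97712357]] [(64, [331.78, 161.09])]
```

View pics/s16.png

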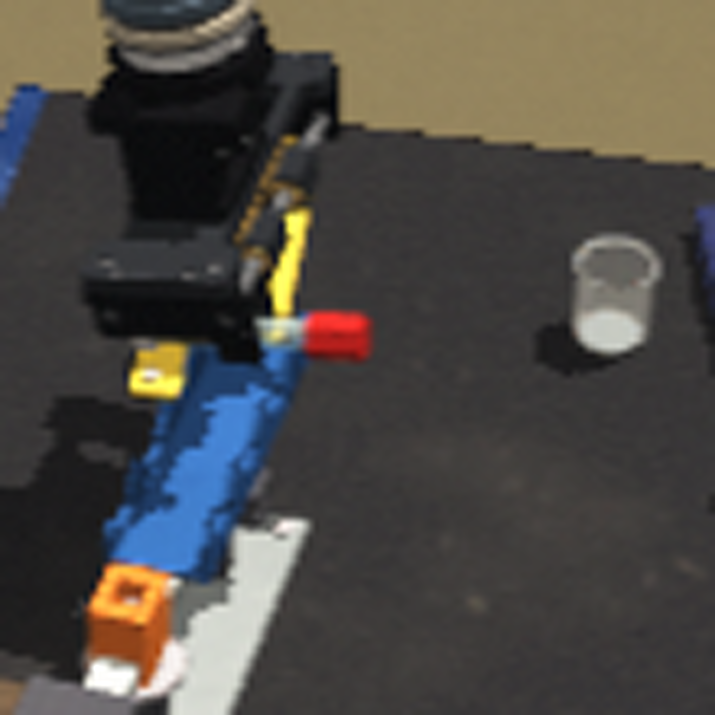

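Emit:
{"method": "jog_arm", "body": {"series": [[0,1.5,0,0,0,0,1],[0,1.5,0,0,0,0,1],[0,1.5,0,0,0,0,0.4],[0,1.5,0,0,0,0,0.25],[0,1.5,0,0,0,0,0.25],[0,1.5,0,0,0,0,0.25],[0,-10,0,0,0,0,0.25],[0,-25,0,0,0,0,0.25],[0,-60,0,0,0,0,0.25],[0,-110,0,0,0,0,0.25],[0,-110,0,0,0,0,0.25]]}}

```text
time: 24.55
position: [0.4939, 0.214, 0.2091]
tool_rot: [0.565, 0.519, -0.432, -0.475]
ft_force: [-0.1, 0.5, 0.1]
grip_width: 0.0321
```

```bash
python3 -c "
from tube import *
c=cam('top');s=cam('side'); crop(s,270,110,390,230,6,'s17.png')
b=blob(s,red(s),(280,100,400,220))[0]; print('cap expected px',proj(s,O+.194*E_+np.array([0,0,.042])+.046*np.array([.986*.996,-.986*.09,.164])), b)
tube(c,(.691,-.108));tube(s,(.691,-.108));print(blob(c,red(c))[0],blob(s,red(s))[0])
go([.691,-.108,.15],.355+1.571)
"
```

```text
cap expected px [[331.71718083 161.97712357]] [(62, [331.73, 161.34])]
px 248 rect c [ 691.3 -107.7] size [125.7  26.4] svd c [ 0.6915 -0.1082] len 0.1242 yaw 0.355 cap [ 0.7356 -0.092 ] orig from cap [ 0.6924 -0.108 ]
px 251 rect c [ 690.3 -108.2] size [125.5  26.8] svd c [ 0.6901 -0.1082] len 0.124 yaw 0.352 cap [ 0.7338 -0.0928] orig from cap [ 0.6906 -0.1086]
[(860, [616.56, 100.0]), (361, [520.18, 69.66]), (160, [412.1, 76.26]), (75, [268.45, 199.8]), (72, [464.54, 223.49]), (63, [367.6, 147.56])] [(184, [439.39, 266.78]), (103, [262.27, 335.11]), (71, [373.59, 261.35]), (62, [331.73, 161.34]), (3, [423.0, 290.0]), (1, [454.0, 178.0])]
t 24.65 pos [0.4918 0.2133 0.2052] grip 0.0327 F [-1.  -0.3 -0.4] q [ 0.231  0.38   1.786 -0.071  0.815 -1.205]
toolx [0.09  0.996 0.001] y [ 0.169 -0.014 -0.986] z [-0.982  0.089 -0.169]
cur yaw 1.4811  ROW [-302.2, 92.4, -214.6] [0.1674, -0.4439, -0.0364]
```

View pics/s17.png

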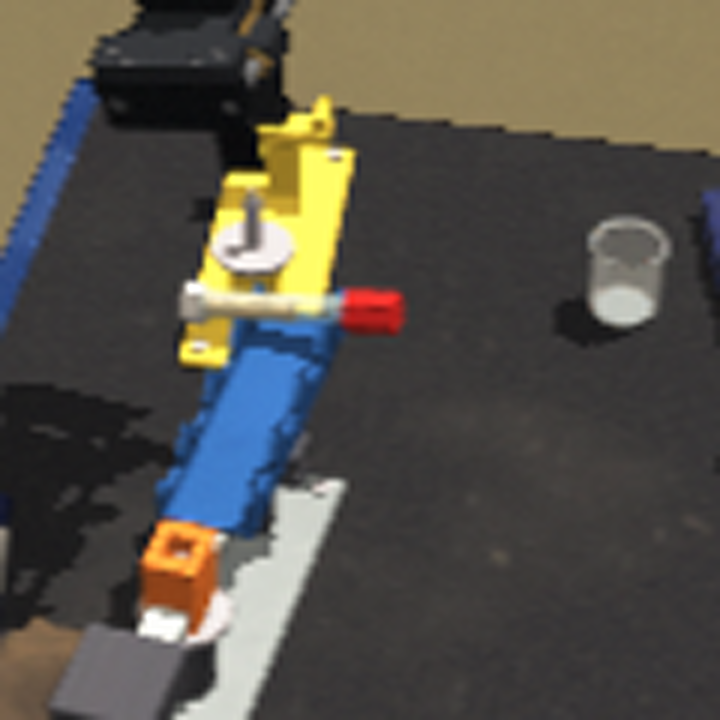

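Emit:
{"method": "jog_arm", "body": {"series": [[-60,-5,-60,0,0,0,-0.15],[-302,50,-215,0.167,-0.444,-0.036,-0.15],[-302,92,-215,0.167,-0.444,-0.036,-0.15],[-302,92,-215,0.167,-0.444,-0.036,-0.15],[-302,92,-215,0.167,-0.444,-0.036,-0.15],[-302,92,-215,0.167,-0.444,-0.036,-0.15],[-302,92,-215,0.167,-0.444,-0.036,-0.15],[-302,92,-215,0.167,-0.444,-0.036,-0.15],[-302,92,-215,0.167,-0.444,-0.036,-0.15],[-302,92,-215,0.167,-0.444,-0.036,-0.15],[-302,92,-215,0.167,-0.444,-0.036,-0.15]]}}

```text
time: 26.02
position: [0.691, -0.1065, 0.1498]
tool_rot: [-0.403, -0.58, 0.581, 0.403]
ft_force: [-0.1, -0.0, 0.1]
grip_width: 0.05
```

```bash
python3 -c "
from tube import *
s=cam('side'); tube(s,(.691,-.108));
go([.691,-.1082,.0035],.354+1.5708)"
```

```text
px 251 rect c [ 690.4 -108.6] size [125.6  27.1] svd c [ 0.6901 -0.1082] len 0.124 yaw 0.356 cap [ 0.7338 -0.0928] orig from cap [ 0.6907 -0.1088]
t 26.07 pos [ 0.691  -0.1069  0.1497] grip 0.0501 F [-0.   0.1  0.6] q [-3.120e-01  7.060e-01  1.292e+00 -1.000e-03  1.144e+00 -2.239e+00]
toolx [-0.349  0.937 -0.001] y [-0.001 -0.001 -1.   ] z [-0.937 -0.349  0.001]
cur yaw 1.9273  ROW [-1.2, 146.2, 0.3] [-0.0015, 0.0025, -0.0006]
```

Emit:
{"method": "jog_arm", "body": {"series": [[-1.2,60,0,0,0,0,-0.15],[-1.2,110,0,0,0,0,-0.15],[-1.2,135,0,0,0,0,-0.15],[-1.2,145.5,0,0,0,0,-0.15],[-1.2,145.5,0,0,0,0,-0.15],[-1.2,145.5,0,0,0,0,0.2],[-1.2,145.5,0,0,0,0,1],[-1.2,145.5,0,0,0,0,1],[-1.2,145.5,0,0,0,0,1],[-1.2,145.5,0,0,0,0,1],[-1.2,145.5,0,0,0,0,1]], "grip_force": 20}}

```text
time: 27.45
position: [0.6914, -0.1093, 0.0039]
tool_rot: [-0.404, -0.58, 0.581, 0.404]
ft_force: [-0.0, -0.2, 1.6]
grip_width: 0.0152
```

```bash
python3 -c "
from tube import *
toolinfo()"
```

```text
t 27.45 pos [ 0.6914 -0.1093  0.0039] grip 0.0152 F [-0.  -0.2  1.6] q [-3.150e-01  8.920e-01  1.356e+00 -2.000e-03  8.950e-01 -2.240e+00]
toolx [-0.348  0.938 -0.   ] y [-0.001 -0.001 -1.   ] z [-0.938 -0.348  0.002]
```

Emit:
{"method": "jog_arm", "body": {"series": [[0,-10,0,0,0,0,1],[0,-40,0,0,0,0,1],[0,-90,0,0,0,0,1],[0,-140,0,0,0,0,1],[0,-170,0,0,0,0,1],[0,-170,0,0,0,0,1],[0,-170,0,0,0,0,1]]}}

```text
time: 28.32
position: [0.6906, -0.1088, 0.1724]
tool_rot: [-0.403, -0.58, 0.581, 0.405]
ft_force: [0.1, -0.9, -0.6]
grip_width: 0.0153
```

```bash
python3 -c "
from tube import *
place(.106,.06,h=.007,ax=.0)
s=cam('side'); crop(s,300,160,430,300,5,'s18.png')
"
```

```text
target [0.5031 0.1239 0.1551]
t 28.32 pos [ 0.6906 -0.1088  0.1724] grip 0.0153 F [ 0.1 -0.9 -0.6] q [-3.150e-01  6.830e-01  1.272e+00 -1.000e-03  1.190e+00 -2.240e+00]
toolx [-0.348  0.938  0.001] y [-0.004 -0.    -1.   ] z [-0.938 -0.348  0.004]
cur yaw 1.9257  ROW [283.4, 18.0, 94.9] [-0.1661, 0.444, 0.037]
```

View pics/s18.png

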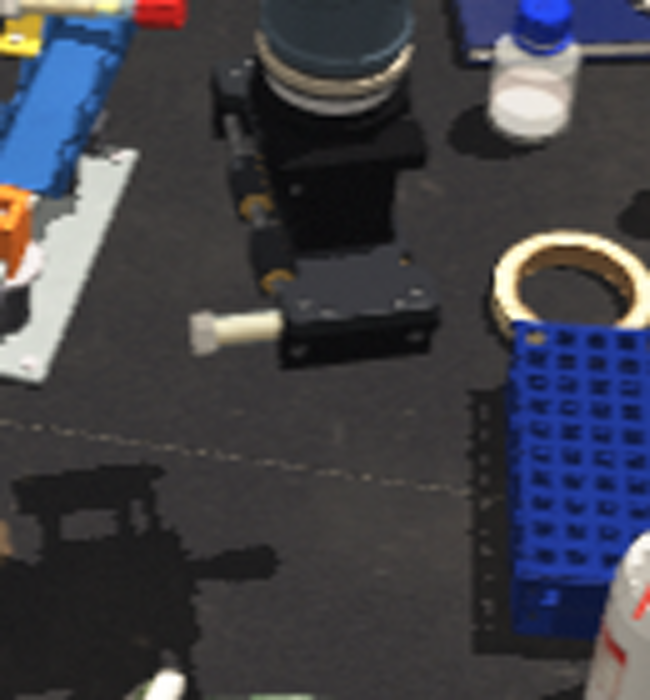

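Emit:
{"method": "jog_arm", "body": {"series": [[40,0,13,0,0,0,1],[90,0,30,-0.04,0.11,0.01,1],[140,0,47,-0.08,0.22,0.018,1],[190,5,64,-0.12,0.33,0.027,1],[240,10,80,-0.166,0.444,0.037,1],[270,14,90,-0.166,0.444,0.037,1],[283.4,18,94.9,-0.166,0.444,0.037,1],[283.4,18,94.9,-0.166,0.444,0.037,1],[283.4,18,94.9,-0.166,0.444,0.037,1]]}}

```text
time: 29.5
position: [0.5056, 0.1228, 0.1555]
tool_rot: [0.564, 0.515, -0.435, -0.476]
ft_force: [0.7, 0.1, -0.4]
grip_width: 0.0155
```

```bash
cat > chk.py <<'E'
import sys
from tube import *
x=float(sys.argv[1]);up=float(sys.argv[2]);nxt=float(sys.argv[3]);h=float(sys.argv[4]);ax=float(sys.argv[5]);nm=sys.argv[6]
place(x,nxt,h=h,ax=ax)
s=cam('side'); crop(s,270,110,390,230,6,nm)
for a in (.046,-.055): print(a,'expected px',proj(s,O+x*E_+np.array([0,0,.042+up])+a*np.array([.986*.996,-.986*.09,.164])))
print(blob(s,red(s),(280,100,400,260))[0])
E
python3 chk.py .106 .06 .02 .007 0 s19.png
```

```text
target [0.5031 0.1239 0.1151]
t 29.5 pos [0.5056 0.1228 0.1555] grip 0.0155 F [ 0.7  0.1 -0.4] q [ 0.036  0.438  1.88  -0.036  0.657 -1.417]
toolx [ 0.091  0.996 -0.001] y [ 0.167 -0.016 -0.986] z [-0.982  0.089 -0.167]
cur yaw 1.4799  ROW [0.8, 39.4, 9.3] [0.0033, -0.0007, -0.0007]
0.046 expected px [[324.30411016 164.76254885]]
-0.055 expected px [[293.23196328 163.00455296]]
[(123, [328.08, 163.15])]
```

View pics/s19.png

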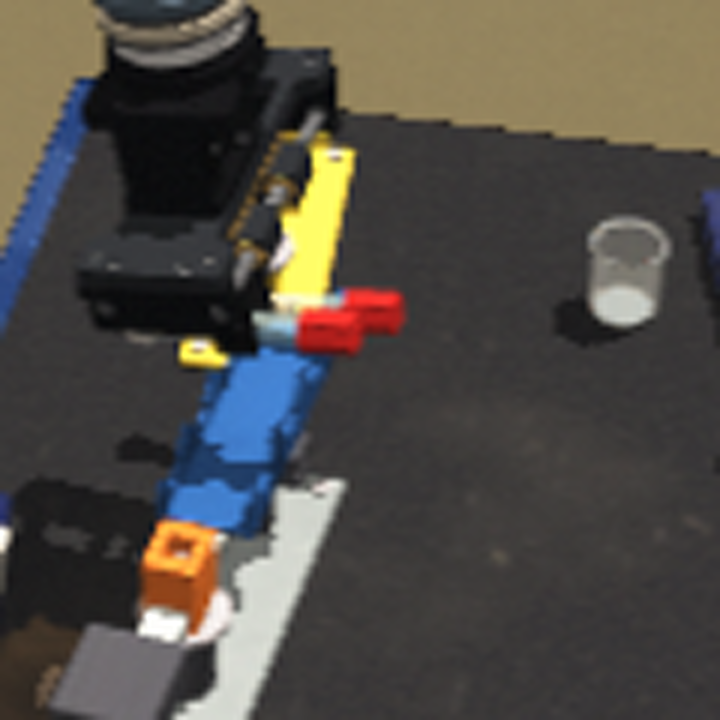

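Emit:
{"method": "jog_arm", "body": {"series": [[0.5,13,4,0,0,0,1],[0.5,26,7,0,0,0,1],[0.5,39.4,8.5,0,0,0,1],[0.5,39.4,8.5,0,0,0,1],[0.5,39.4,8.5,0,0,0,1]]}}

```text
time: 30.18
position: [0.5026, 0.1241, 0.1153]
tool_rot: [0.564, 0.515, -0.436, -0.476]
ft_force: [-0.5, -0.3, -0.7]
grip_width: 0.0151
```

```bash
python3 chk.py .106 .02 .0 .007 0 s20.png
```

```text
target [0.5031 0.1239 0.0951]
t 30.18 pos [0.5026 0.1241 0.1153] grip 0.0151 F [-0.5 -0.3 -0.7] q [ 0.039  0.51   1.919 -0.042  0.547 -1.407]
toolx [ 0.09   0.996 -0.001] y [ 0.166 -0.015 -0.986] z [-0.982  0.089 -0.166]
cur yaw 1.4806  ROW [-0.2, 20.0, 2.8] [0.0022, 0.0, -0.0005]
0.046 expected px [[324.23899878 174.70886118]]
-0.055 expected px [[293.74956203 172.77598725]]
[(68, [323.62, 174.18]), (63, [331.73, 161.4])]
```

View pics/s20.png

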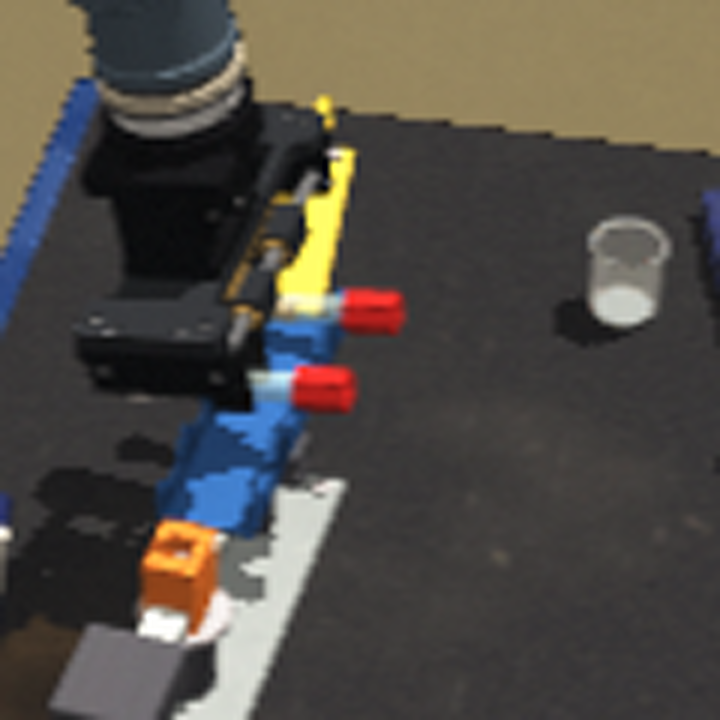

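Emit:
{"method": "jog_arm", "body": {"series": [[-0.2,7,1.5,0,0,0,1],[-0.2,13,2.5,0,0,0,1],[-0.2,17,3,0,0,0,1],[-0.2,20,3,0,0,0,1],[-0.2,20,3,0,0,0,1],[-0.2,20,3,0,0,0,1]]}}

```text
time: 30.98
position: [0.5023, 0.124, 0.0956]
tool_rot: [0.564, 0.515, -0.436, -0.476]
ft_force: [-3.0, 0.4, 6.1]
grip_width: 0.0155
```

```bash
python3 chk.py .106 .0 .0 .007 0 s21.png
```

```text
target [0.5031 0.1239 0.0951]
t 30.98 pos [0.5023 0.124  0.0956] grip 0.0155 F [-3.   0.4  6.1] q [ 0.039  0.548  1.933 -0.046  0.495 -1.403]
toolx [ 0.09   0.996 -0.001] y [ 0.165 -0.016 -0.986] z [-0.982  0.088 -0.166]
cur yaw 1.4809  ROW [-0.1, 0.6, -0.7] [0.0019, 0.0003, -0.0006]
0.046 expected px [[324.20736741 179.54081946]]
-0.055 expected px [[294.00116564 177.52585987]]
[(67, [323.43, 178.96]), (62, [331.76, 161.45])]
```

Contact felt (6 N up), the cap is where it should be. Release and lift.

Emit:
{"method": "jog_arm", "body": {"series": [[0,0,0,0,0,0,0.4],[0,0,0,0,0,0,0.25],[0,0,0,0,0,0,0.25],[0,0,0,0,0,0,0.25],[0,-10,0,0,0,0,0.25],[0,-25,0,0,0,0,0.25],[0,-60,0,0,0,0,0.25],[0,-110,0,0,0,0,0.25],[0,-110,0,0,0,0,0.25]]}}

```text
time: 32.15
position: [0.4865, 0.1261, 0.2083]
tool_rot: [0.566, 0.518, -0.433, -0.474]
ft_force: [0.4, -0.5, -0.4]
grip_width: 0.0325
```

```bash
python3 -c "
from tube import *
c=cam('top');s=cam('side'); crop(s,270,110,390,230,6,'s22.png'); crop(c,410,190,510,280,7,'t22.png')
print(blob(s,red(s))[0],blob(c,red(c))[0])
for g in ((.43,-.37),):
  tube(c,g); tube(s,g)
toolinfo()
"
```

```text
[(184, [439.39, 266.78]), (103, [262.27, 335.11]), (68, [323.5, 179.0]), (62, [331.73, 161.34]), (3, [423.0, 290.0]), (1, [428.0, 281.0])] [(863, [616.6, 99.95]), (361, [520.19, 69.69]), (163, [412.03, 76.34]), (76, [268.42, 199.62]), (74, [464.46, 223.36]), (69, [298.55, 202.16])]
px 443 rect c [ 425.6 -373.9] size [149.4  56.8] svd c [ 0.426  -0.3767] len 0.15 yaw -0.055 cap [ 0.4869 -0.3837] orig from cap [ 0.441  -0.3812]
px 556 rect c [ 424.4 -374.3] size [147.1  65.3] svd c [ 0.4257 -0.3799] len 0.1466 yaw 0.019 cap [ 0.4833 -0.3848] orig from cap [ 0.4373 -0.3857]
t 32.25 pos [0.4844 0.1257 0.2048] grip 0.0331 F [ 0.3 -0.9  0.1] q [ 0.045  0.331  1.876 -0.033  0.768 -1.415]
toolx [ 0.09   0.996 -0.   ] y [ 0.168 -0.015 -0.986] z [-0.982  0.088 -0.168]
```

View pics/s22.png

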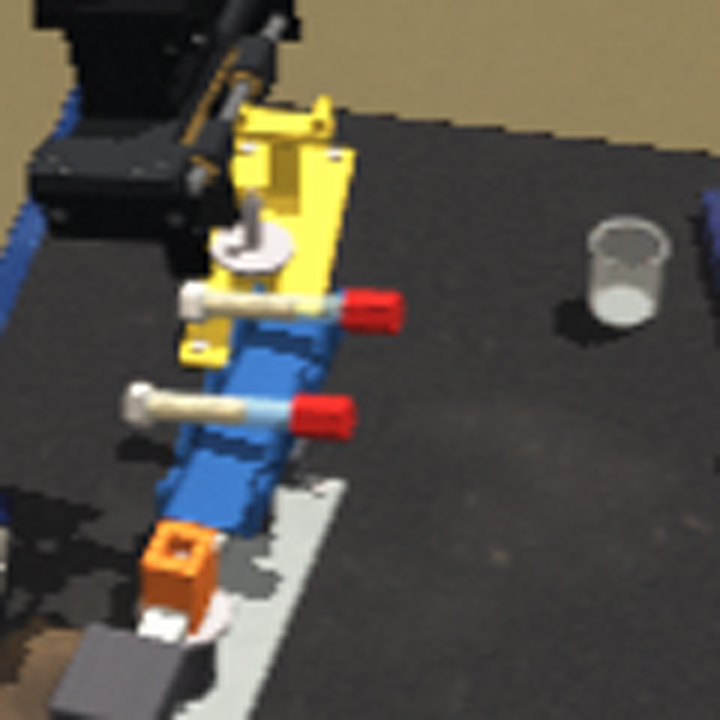

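View pics/t22.png

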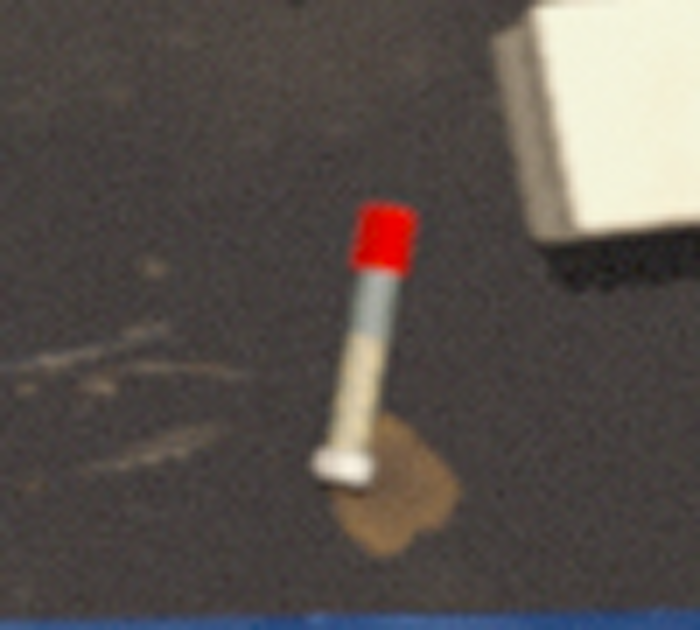

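```bash
python3 -c "
from tube import *
c=cam('top');s=cam('side'); crop(s,220,300,290,350,10,'s23.png')
f=lambda X,Y,x0,y0,k=7:(x0+(X+.5)/k-.5,y0+(Y+.5)/k-.5)
a=ray(c,*f(386,240,410,190),.013);b=ray(c,*f(344,466,410,190),.013)
d=a-b; print(a,b,np.linalg.norm(d),np.arctan2(d[1],d[0])); print('origin',b+d*55/101)
print(proj(c,[a,b]),proj(s,[a,b]))
"
```

```text
[ 0.48525484 -0.38408807  0.013     ] [ 0.38697209 -0.35878831  0.013     ] 0.10148683218345776 -0.2519481571418583
origin [ 0.4404924  -0.37256541  0.013     ]
[[464.71428571 223.85714286]
 [458.71428571 256.14285714]] [[263.04735159 334.77009891]
 [229.43863695 319.72442215]]
```

View pics/s23.png

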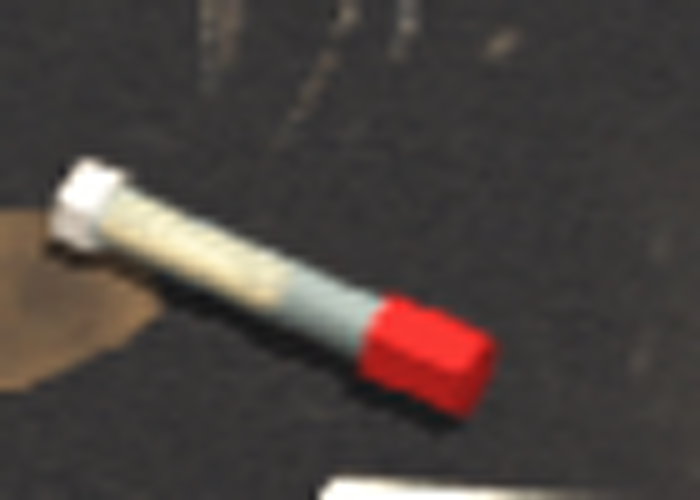

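```bash
python3 -c "
from tube import *
c=cam('top'); P=cloud(c)
Q=P[180:230,475:530]; m=Q[...,2]>.03; print('box',np.percentile(Q[m],[2,50,98],axis=0).round(3)); m2=m&(Q[...,2]<.2); print(Q[m2].min(0),Q[m2].max(0))
go([.4395,-.3727,.13],-.252+1.5708)
"
```

```text
box [[ 0.487 -0.551  0.035]
 [ 0.535 -0.493  0.065]
 [ 0.585 -0.442  0.071]]
[ 0.48286492 -0.55755432  0.03013831] [ 0.5895916  -0.4399759   0.07330067]
t 32.4 pos [0.4836 0.1256 0.2027] grip 0.0328 F [ 0.1  0.6 -0.4] q [ 0.044  0.335  1.877 -0.033  0.767 -1.415]
toolx [ 0.09   0.996 -0.001] y [ 0.163 -0.016 -0.986] z [-0.982  0.089 -0.164]
cur yaw 1.4807  ROW [-500.2, 72.2, 11.1] [0.1645, 0.1616, 0.0125]
```

Emit:
{"method": "jog_arm", "body": {"series": [[-50,-5,0,0,0,0,-0.15],[-110,-5,0,0.06,0.06,0.005,-0.15],[-170,-5,0,0.165,0.16,0.0125,-0.15],[-500,20,11,0.1645,0.1616,0.0125,-0.15],[-500,40,11,0.1645,0.1616,0.0125,-0.15],[-500,60,11,0.1645,0.1616,0.0125,-0.15],[-500,72,11,0.1645,0.1616,0.0125,-0.15],[-500,72,11,0.1645,0.1616,0.0125,-0.15],[-500,72,11,0.1645,0.1616,0.0125,-0.15],[-500,72,11,0.1645,0.1616,0.0125,-0.15],[-500,72,11,0.1645,0.1616,0.0125,-0.15],[-500,72,11,0.1645,0.1616,0.0125,-0.15],[-500,72,11,0.1645,0.1616,0.0125,-0.15]]}}

```text
time: 34.02
position: [0.4411, -0.3712, 0.1317]
tool_rot: [0.559, 0.434, -0.433, -0.558]
ft_force: [0.4, 0.7, -0.2]
grip_width: 0.05
```

```bash
python3 -c "
from tube import *
go([.4395,-.3727,.0035],-.252+1.5708)
s=cam('side'); crop(s,200,270,300,350,7,'s24.png'); print(blob(s,red(s))[0][:2])
"
```

```text
t 34.02 pos [ 0.4411 -0.3712  0.1317] grip 0.05 F [ 0.4  0.7 -0.2] q [-8.940e-01  5.810e-01  1.642e+00  2.000e-03  9.170e-01 -2.217e+00]
toolx [0.247 0.969 0.   ] y [ 0.003 -0.    -1.   ] z [-0.969  0.247 -0.003]
cur yaw 1.3207  ROW [-1.9, 128.2, 1.5] [0.0027, 0.0019, 0.0004]
[(184, [439.39, 266.84]), (103, [262.27, 335.11])]
```

View pics/s24.png

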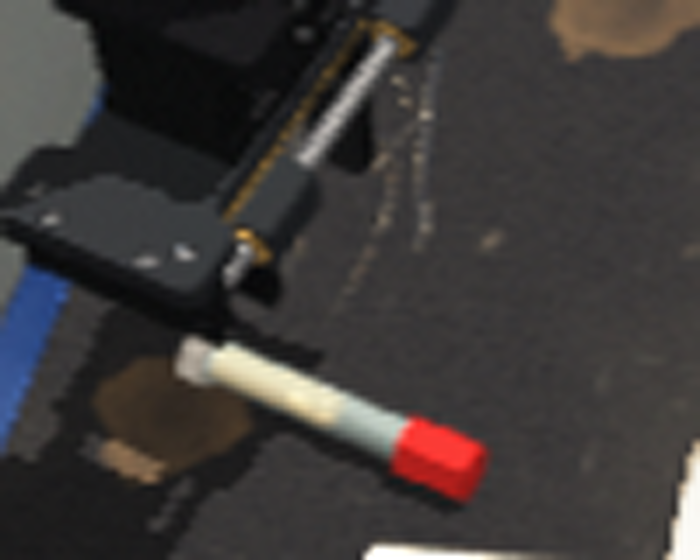

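Emit:
{"method": "jog_arm", "body": {"series": [[-1.9,50,1,0,0,0,-0.15],[-1.9,95,1,0,0,0,-0.15],[-1.9,118,1,0,0,0,-0.15],[-1.9,127.5,1,0,0,0,-0.15],[-1.9,127.5,1,0,0,0,-0.15],[-1.9,127.5,1,0,0,0,0.2],[-1.9,127.5,1,0,0,0,1],[-1.9,127.5,1,0,0,0,1],[-1.9,127.5,1,0,0,0,1],[-1.9,127.5,1,0,0,0,1],[-1.9,127.5,1,0,0,0,1]], "grip_force": 20}}

```text
time: 35.45
position: [0.4395, -0.3741, 0.0038]
tool_rot: [0.559, 0.434, -0.433, -0.558]
ft_force: [-0.0, 0.2, 2.9]
grip_width: 0.0154
```

```bash
python3 -c "
from tube import *
toolinfo()"
```

```text
t 35.45 pos [ 0.4395 -0.3741  0.0038] grip 0.0154 F [-0.   0.2  2.9] q [-0.9    0.788  1.696  0.003  0.656 -2.221]
toolx [0.249 0.968 0.001] y [ 0.002 -0.    -1.   ] z [-0.968  0.249 -0.002]
```

Emit:
{"method": "jog_arm", "body": {"series": [[0,-10,0,0,0,0,1],[0,-40,0,0,0,0,1],[0,-90,0,0,0,0,1],[0,-140,0,0,0,0,1],[0,-170,0,0,0,0,1],[0,-170,0,0,0,0,1],[0,-170,0,0,0,0,1]]}}

```text
time: 36.33
position: [0.4385, -0.3733, 0.1728]
tool_rot: [-0.559, -0.434, 0.433, 0.559]
ft_force: [-0.6, 0.1, 0.3]
grip_width: 0.0152
```

```bash
python3 -c "
from tube import *
place(.062,.06,h=.007,ax=.0)
c=cam('top');s=cam('side'); crop(s,190,220,310,330,6,'s25.png');crop(c,410,190,510,280,7,'t25.png')
"
```

```text
target [0.4991 0.08   0.1551]
t 36.33 pos [ 0.4385 -0.3733  0.1728] grip 0.0152 F [-0.6  0.1  0.3] q [-9.000e-01  5.240e-01  1.608e+00  2.000e-03  1.010e+00 -2.220e+00]
toolx [0.249 0.968 0.002] y [ 0.001  0.002 -1.   ] z [-0.968  0.249 -0.001]
cur yaw 1.3188  ROW [454.1, 18.4, 54.3] [-0.1637, -0.1617, -0.0116]
```

View pics/s25.png

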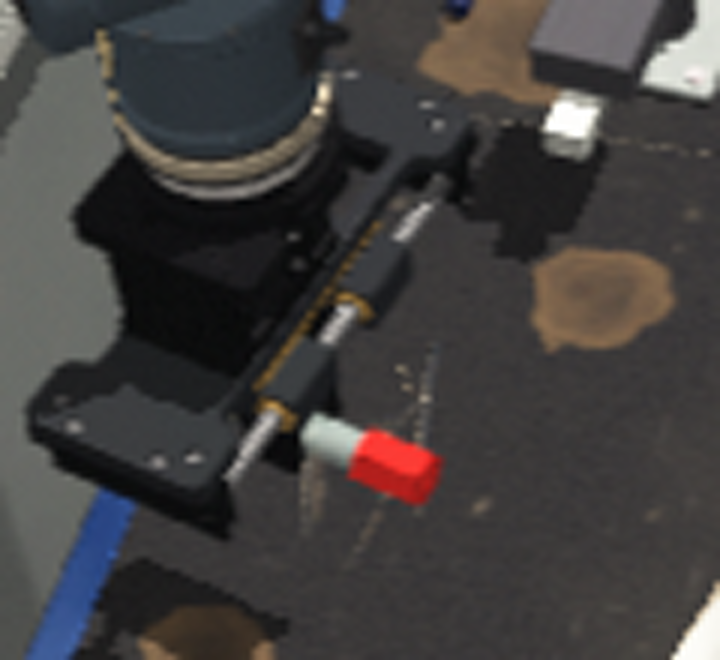

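Emit:
{"method": "jog_arm", "body": {"series": [[40,0,5,0,0,0,1],[90,0,11,0,0,0,1],[140,0,17,-0.03,-0.03,-0.002,1],[190,0,23,-0.06,-0.06,-0.004,1],[240,0,29,-0.09,-0.09,-0.006,1],[290,0,35,-0.12,-0.12,-0.008,1],[340,2,41,-0.164,-0.162,-0.0116,1],[390,5,47,-0.164,-0.162,-0.0116,1],[430,10,52,-0.164,-0.162,-0.0116,1],[454,18.4,54.3,-0.164,-0.162,-0.0116,1],[454,18.4,54.3,-0.164,-0.162,-0.0116,1],[454,18.4,54.3,-0.164,-0.162,-0.0116,1]]}}

```text
time: 37.92
position: [0.4992, 0.0788, 0.1546]
tool_rot: [0.563, 0.514, -0.437, -0.477]
ft_force: [-0.2, 0.2, -0.7]
grip_width: 0.0148
```

```bash
python3 chk.py .062 .06 .02 .007 0 s26.png
```

```text
target [0.4991 0.08   0.1151]
t 37.92 pos [0.4992 0.0788 0.1546] grip 0.0148 F [-0.2  0.2 -0.7] q [-0.061  0.423  1.917 -0.011  0.637 -1.534]
toolx [ 0.089  0.996 -0.002] y [ 0.163 -0.016 -0.986] z [-0.983  0.088 -0.164]
cur yaw 1.4812  ROW [1.3, 38.9, 6.6] [-0.0003, 0.0008, -0.0016]
0.046 expected px [[320.20618121 174.0456135 ]]
-0.055 expected px [[288.59421599 172.05042909]]
[(127, [321.73, 176.44]), (62, [331.73, 161.34])]
```

View pics/s26.png

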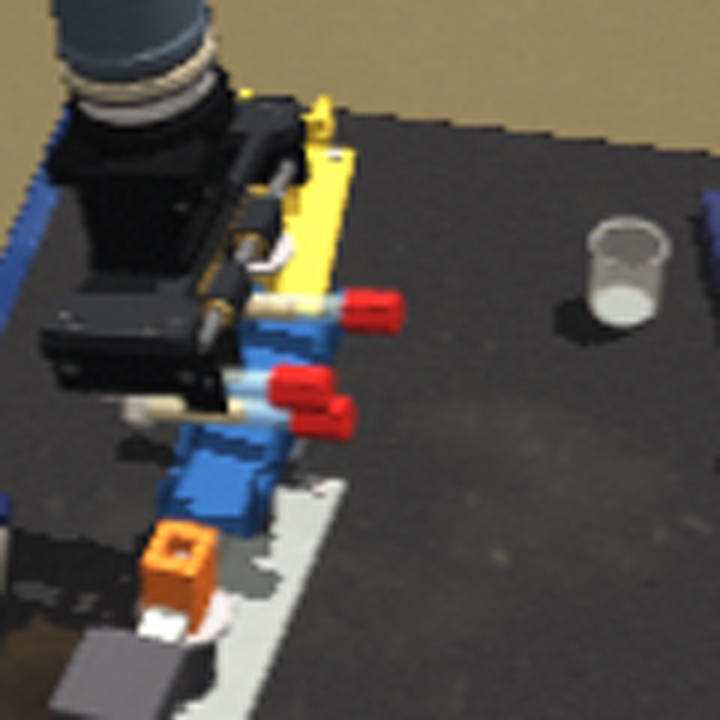

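Emit:
{"method": "jog_arm", "body": {"series": [[1,13,2,0,0,0,1],[1,26,4,0,0,0,1],[1,38.9,6.6,0,0,0,1],[1,38.9,6.6,0,0,0,1],[1,38.9,6.6,0,0,0,1]]}}

```text
time: 38.6
position: [0.4997, 0.0801, 0.1157]
tool_rot: [0.564, 0.515, -0.436, -0.476]
ft_force: [0.9, -0.1, -0.2]
grip_width: 0.0151
```

```bash
python3 chk.py .062 .02 .0 .007 0 s27.png
```

```text
target [0.4991 0.08   0.0951]
t 38.6 pos [0.4997 0.0801 0.1157] grip 0.0151 F [ 0.9 -0.1 -0.2] q [-0.058  0.498  1.949 -0.013  0.529 -1.528]
toolx [ 0.09   0.996 -0.001] y [ 0.165 -0.016 -0.986] z [-0.982  0.088 -0.166]
cur yaw 1.4811  ROW [-0.1, 20.2, 4.0] [0.0013, 0.0006, -0.0014]
0.046 expected px [[320.21964418 184.01268326]]
-0.055 expected px [[289.21058298 181.84323288]]
[(122, [321.93, 181.34]), (63, [331.73, 161.4])]
```

View pics/s27.png

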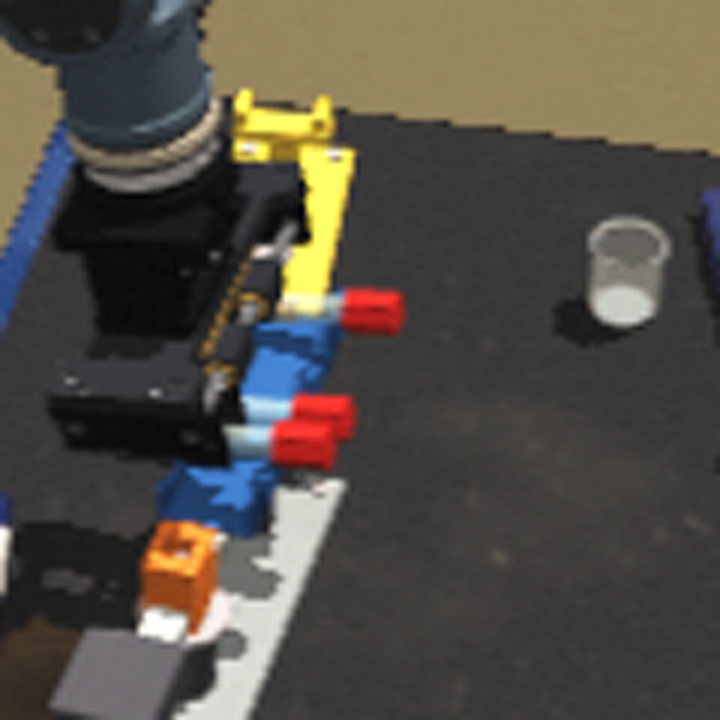

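Emit:
{"method": "jog_arm", "body": {"series": [[0,7,1.5,0,0,0,1],[0,13,2.5,0,0,0,1],[0,17,3.5,0,0,0,1],[0,20.2,3.7,0,0,0,1],[0,20.2,3.7,0,0,0,1],[0,20.2,3.7,0,0,0,1]]}}

```text
time: 39.4
position: [0.4991, 0.0802, 0.0958]
tool_rot: [0.564, 0.515, -0.436, -0.476]
ft_force: [-1.5, 0.2, 5.7]
grip_width: 0.0153
```

```bash
python3 chk.py .062 .0 .0 .007 0 s28.png
```

```text
target [0.4991 0.08   0.0951]
t 39.4 pos [0.4991 0.0802 0.0958] grip 0.0153 F [-1.5  0.2  5.7] q [-0.058  0.537  1.965 -0.015  0.473 -1.527]
toolx [ 0.089  0.996 -0.001] y [ 0.165 -0.016 -0.986] z [-0.982  0.088 -0.166]
cur yaw 1.4812  ROW [-0.1, 0.7, 0.1] [0.0015, 0.0008, -0.0014]
0.046 expected px [[320.22618071 188.85188336]]
-0.055 expected px [[289.51002911 186.60081613]]
[(67, [323.43, 178.96]), (67, [319.87, 188.12]), (61, [331.82, 161.51])]
```

View pics/s28.png

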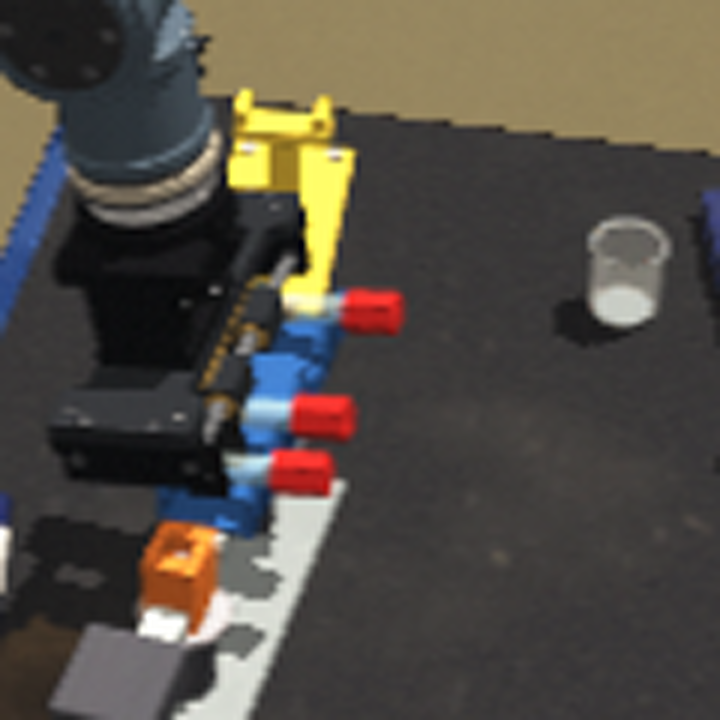

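Seated in contact; release with limited opening, lift, then withdraw clear.

Emit:
{"method": "jog_arm", "body": {"series": [[0,0,0,0,0,0,0.4],[0,0,0,0,0,0,0.25],[0,0,0,0,0,0,0.25],[0,0,0,0,0,0,0.25],[0,-10,0,0,0,0,0.25],[0,-25,0,0,0,0,0.25],[0,-60,0,0,0,0,0.25],[0,-130,0,0,0,0,0.25],[-150,-150,30,0.16,0,0,0.25],[-350,-150,60,0.16,0,0,0.25],[-450,-150,60,0.16,0,0,0.25],[-450,-150,60,0.16,0,0,0.25],[-450,-150,60,0.16,0,0,0.25],[-450,-150,60,0.16,0,0,0.25],[-450,-150,60,0.16,0,0,0.25],[-450,-150,60,0.16,0,0,0.25],[-450,-150,60,0.16,0,0,0.25],[-450,-150,60,0.16,0,0,0.25]]}}

```text
time: 41.7
position: [0.3754, -0.3581, 0.234]
tool_rot: [0.523, 0.479, -0.476, -0.52]
ft_force: [-0.4, -0.1, -0.7]
grip_width: 0.0327
```

```bash
python3 -c "
from tube import *
toolinfo()
c=cam('top');s=cam('side'); crop(s,270,110,390,230,6,'s29.png'); crop(c,240,170,360,260,6,'t29.png')
cv2.imwrite('pics/top29.png',c['img'][:,:,::-1]);cv2.imwrite('pics/side29.png',s['img'][:,:,::-1])
from arm import armfit; armfit(c,s)
print(blob(s,red(s))[0],blob(c,red(c))[0])
for x in (.062,.106,.194):
  P=[O+x*E_+np.array([0,0,.042])+a*np.array([.986*.996,-.986*.09,.164]) for a in (.046,-.055)]; print(x,proj(s,P).round(1).tolist(),proj(c,P).round(1).tolist())
"
```

```text
t 41.7 pos [ 0.3754 -0.3581  0.234 ] grip 0.0327 F [-0.4 -0.1 -0.7] q [-0.98   0.368  1.686  0.005  1.083 -2.465]
toolx [0.088 0.996 0.   ] y [ 0.006 -0.    -1.   ] z [-0.996  0.088 -0.006]
top deck pts 379 median z 0.0821 slope x,y [-0.0004 -0.0192  0.082 ] resid 0.0023
side deck pts 213 median z 0.0832 slope x,y [-0.0185 -0.1192  0.0864] resid 0.0045
[(183, [439.36, 266.81]), (67, [323.43, 178.96]), (67, [319.87, 188.12]), (62, [331.66, 161.35]), (3, [423.0, 290.0]), (1, [428.0, 281.0])] [(863, [616.48, 100.14]), (358, [520.18, 69.59]), (161, [412.02, 76.37]), (76, [268.42, 199.62]), (75, [298.53, 202.67]), (72, [313.64, 203.1])]
0.062 [[320.2, 188.9], [289.5, 186.6]] [[314.1, 203.3], [311.6, 238.2]]
0.106 [[324.2, 179.5], [294.0, 177.5]] [[299.0, 202.2], [296.5, 237.0]]
0.194 [[331.7, 162.0], [302.5, 160.4]] [[268.8, 200.1], [266.3, 234.8]]
```

View pics/s29.png

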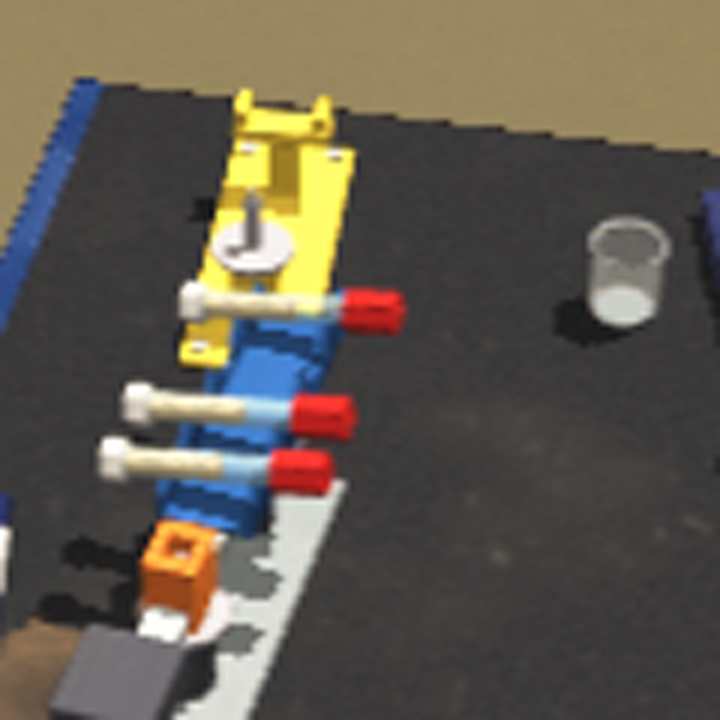

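View pics/t29.png

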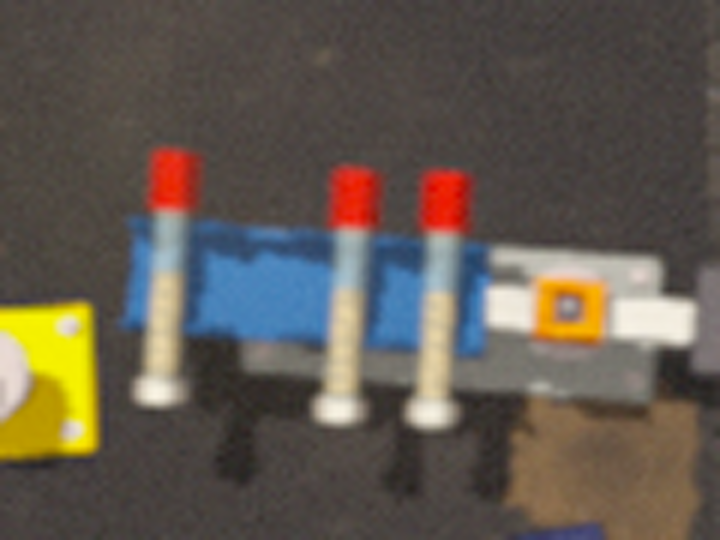

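View pics/top29.png

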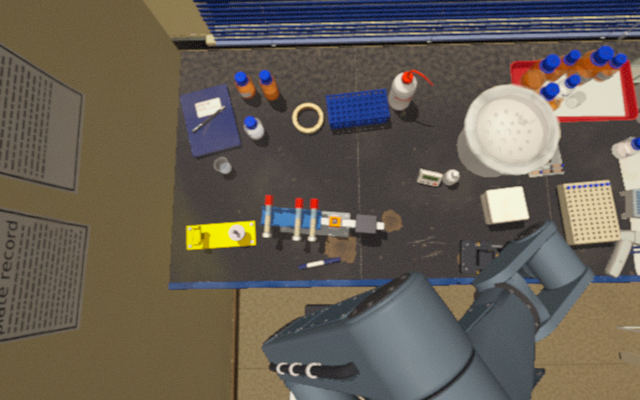

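View pics/side29.png

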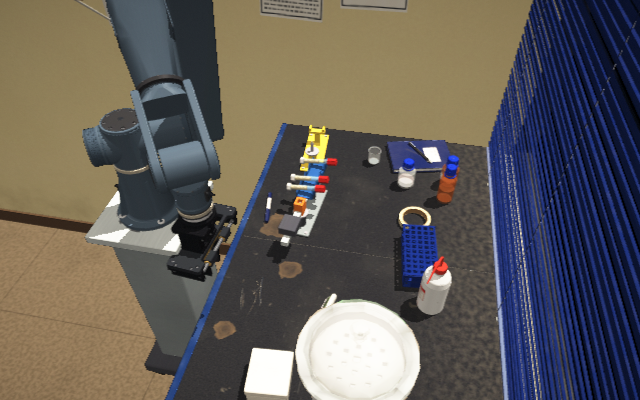

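```bash
python3 -c "
from tube import *
c=cam('top')
n,l,st,ce=cv2.connectedComponentsWithStats(red(c).astype(np.uint8)); print([(int(a[4]),b.round(0).tolist()) for a,b in zip(st[1:],ce[1:]) if a[4]>=5])
crop(c,440,40,640,290,2.3,'t30.png')"
```

```text
[(363, [520.0, 70.0]), (865, [617.0, 100.0]), (158, [412.0, 76.0]), (73, [268.0, 200.0]), (74, [299.0, 203.0]), (71, [314.0, 203.0])]
```

View pics/t30.png

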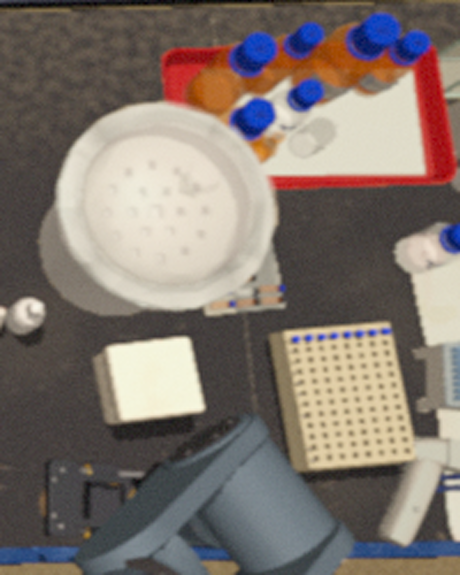

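No fourth red-capped tube appears in the view. The only other red items are the tray at (570,90) and the wash-bottle cap at (412,76). The robot is clear of everything, so I'm handing in.

```bash
python3 -c "
from rig import *
print(hand_in())"
```

```text
the job is handed in; nothing more can be done
None
```

The slant arm is turned end for end and fully home on its pin, with the blue cradle end in the fork. All three red-capped tubes found on the bench lie in notches 4, 2 and 1, caps towards the higher cheek. I handed in at about 42 s of the 208 s allowed.

- **Arm:** I gripped the boss along the bar, lifted the arm clear, turned it 180° and lowered it until the stand took its weight. The deck then read 82–83 mm above the bench against 82 mm expected. The outline I drew from the given sizes matched the first pictures after refitting.
- **Tubes:** Each was laid with its slope. One was knocked aside partway through, so I measured it again before picking it up. In the last pictures all three caps were within about 1 pixel (roughly 2–3 mm) of where a seated tube's cap should be, in both cameras.
- **Fourth tube:** I saw no fourth red-capped tube in either camera, though the white bowl hides some bench.
- **Other objects:** I touched none of the other things, and the gripper was clear of everything at hand-in.
- **Check that disagreed:** The last side-camera fit of the deck showed a false tilt of about 0.12 across the cradle. The tubes partly hide the deck in that view. The height still agreed, and the top camera showed the deck nearly level (0.02).

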